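# Fill the nutmeg canister and press its lid home

### The job

Tip all five nutmegs from the scoop into the open steel canister without handling them, and set the empty scoop back down flat on the counter. Then lay the lid that fits on the canister - do not drop it - and press it down until it sits level and fully home on the rim. Leave the canister standing and the other things on the counter alone.

Things in the scene. Friction and masses are not known exactly. Their poses are not given: they have to be found in the camera images.
- scoop_grip (a point): middle of the handle of the flat-bottomed aluminium scoop (0.16 kg, nutmegs in it), 27 mm above its underside. x: towards the spout, z up. Handle: level bar 18 mm wide (y), 22 high, from 36 mm ahead of this point (trough's back wall) to 57 behind. Trough 66 mm wide, 38 high, floor level 37 to 125 mm ahead, then rising 8 degrees and narrowing to the spout 180 mm ahead. Balance point 80 mm ahead
- scoop_spout (a point): middle of the spout's edge on the scoop's inner floor: 180 mm ahead of the handle point along x, 16 mm below it, same axes. The spout is open in front, 44 mm wide inside, 50 outside, floor 3 mm thick, sides 16 high. Nutmegs start to slide or roll out when the scoop is tilted 15 to 30 degrees, spout down; poured fast, they can jam in the mouth
- nut1_centre (a point): centre of a nutmeg, brown, egg-shaped, about 22 mm long and 17 mm thick, 10 g; at the start in the scoop
- nut2_centre (a point): centre of a second such nutmeg in the scoop
- nut3_centre (a point): centre of a third such nutmeg in the scoop
- nut4_centre (a point): centre of a fourth such nutmeg in the scoop
- nut5_centre (a point): centre of a fifth such nutmeg in the scoop
- jar_mouth (a point): centre of the rim of the open round steel canister, 105 mm above the counter; z up along its axis. Loose, 0.38 kg. Body 84 mm in diameter up to 70 mm high, then a shoulder and a neck 62 mm outside, 56 mm inside. A black rubber lip seal lies in the neck 6 mm below the rim and leaves 50 mm free
- lid_centre (a point): centre, half-way up, of the smaller loose steel lid, which fits; lies plug down, z up. 23 mm high, 70 g: flange 66 mm across, 7 thick (4.5 to 11.5 mm above this point), below it a black plug 53 mm across, tapered at its end. On the mouth it rests on the seal, flange 8 mm above the rim; pressed near its middle with 6 to 10 N it snaps home, its top 7 mm above the rim. Pressed at its edge it tilts
- big_lid_centre (a point): centre of the larger loose lid, of the same make, 96 mm in diameter, 23 mm high; it belongs to another canister and stays where it lies
- bowl_a_rim (a point): centre of the rim of a steel sample bowl of chickpeas, 100 mm in diameter, 42 mm high; stays
- bowl_b_rim (a point): centre of the rim of a steel sample bowl of beans, 100 mm in diameter, 42 mm high; stays
- weight_top (a point): top of a cast-iron knobbed scale weight, 58 mm in diameter, 64 mm high; stays
- calculator_top (a point): centre of the top of a desk calculator, 150 by 105 by 18 mm; stays
Things that resemble listed ones, but are neither listed nor needed, are in the scene too. Leave any turquoise look-alike of the part that bears lid_centre alone.

How it is judged (in metres and radians):
On the way, in this order (a step that is already met when the one before it is completed fails the run):
1. all five nutmegs lie in the canister (horizontal distance between each of nut1_centre, nut2_centre, nut3_centre, nut4_centre, nut5_centre and jar_mouth below 0.038 m and z of nut1_centre in the frame of jar_mouth between -0.105 and -0.018 m and z of nut2_centre in the frame of jar_mouth between -0.105 and -0.018 m and z of nut3_centre in the frame of jar_mouth between -0.105 and -0.018 m and z of nut4_centre in the frame of jar_mouth between -0.105 and -0.018 m and z of nut5_centre in the frame of jar_mouth between -0.105 and -0.018 m), for 0.2 s.
2. the lid is fully home on the canister, level (z of lid_centre in the frame of jar_mouth between -0.006 and -0.003 m and horizontal distance between lid_centre and jar_mouth below 0.0025 m and angle between the z axis of lid_centre and the z axis of jar_mouth, either way round below 0.035 rad and angle between lid_centre's own z axis and vertical below 0.5 rad), for 0.2 s.
At the end, for the whole second after the job is handed in: five nutmegs in the canister; the smaller lid on it, flange within 1.5 mm of the rim, centred within 2.5 mm, level within 0.035 rad; canister upright on the counter (0.05 rad); scoop flat on the counter (0.05 rad, within 4 mm of it); all at rest (all of step 1 and all of step 2 and angle between each of jar_mouth, scoop_grip's own z axis and vertical below 0.05 rad and height (world z) of jar_mouth between 0.101 and 0.109 m and height (world z) of scoop_grip between 0.023 and 0.031 m and linear speed of each of scoop, lid below 0.01 m/s); the robot touches nothing.
It fails at once if the gripper or arm touches a nutmeg (contact force between any of the fingers, the arm and nut1 above 0.3 N or contact force between any of the fingers, the arm and nut2 above 0.3 N or contact force between any of the fingers, the arm and nut3 above 0.3 N or contact force between any of the fingers, the arm and nut4 above 0.3 N or contact force between any of the fingers, the arm and nut5 above 0.3 N).
It fails at once if the canister is tipped by more than 0.35 rad (angle between jar_mouth's own z axis and vertical above 0.35 rad).
It fails at once if the big lid, a bowl, the weight or the calculator is moved by more than 25 mm (distance of any of big_lid_centre, bowl_a_rim, bowl_b_rim, weight_top, calculator_top from where it was at the start of the episode above 0.025 m).
It fails at once if the lid is dropped onto the canister (it meets it faster than 0.8 m/s) (linear speed of lid above 0.8 m/s and horizontal distance between lid_centre and jar_mouth below 0.02 m and z of lid_centre in the frame of jar_mouth between -0.01 and 0.02 m).
It also fails if it takes over 72 s, if anything falls off the work surface, if the arm or the gripper's body presses on something with over 40 N, if the wrist force passes 120 N, or if a joint passes its speed limit or range.

### The arm

A 6-joint arm with a two-finger parallel gripper is mounted at the origin on the work surface. World frame = base frame: x ahead of the robot, y to its left, z up, the work surface at z = 0. Lengths are in m, angles in degrees, forces in N, time in s.
With the tool pointing down it reaches from about 0.4 to 0.825 m from the base axis. Payload 7 kg.
Tool frame: the origin (TCP) lies at the very end of the fingers, on their centre line; the grasp point (between the pads) lies hold_point_z behind it (hold_point_z is the distance from the TCP to the grasp point, in m); z points along the fingers, y is the direction in which the jaws open and shut (so a half turn about z gives the same grasp; the last joint's range is limited). The gripper opens to 88 mm and grips with 3 to 60 N. Pads are 19 mm wide; open, the fingers measure 130 mm over their backs; the gripper's body (78 mm by 193 mm) begins 47 mm behind the grasp point.
Start: joints at [-53.738, 20.546, 0.682, 0, -70.136, -16.507], TCP at [0.228, -0.635, 0.227] pointing down, gripper open.
Joint ranges: [-176.03, 176.03], [-82.01, 121.73], [-58.28, 71.71], [-173.87, 95.51], [-174.79, -0.11], [-173.66, 173.66]. Speed limits (degrees/s): [136.94, 136.94, 172.46, 180, 180, 180].

### API

Orientations are given as [roll, pitch, yaw] about the fixed x, y, z axes, in that order (R = Rz(yaw) Ry(pitch) Rx(roll)).
In Python, from plant import get_obs, snapshot, close_job, hold_point_z gives the robot as it stands. The module is installed in compiled form; this text tells all that it offers.
- The arm moves only by the tool jog_arm, never from a script. Its argument "commands" is a list of rows, each a list of 4 numbers: the shift along the world's x, y, z in mm, then the turn about the world's z in degrees. In form: [[x, y, z, turn], ...]. A call has exactly 10 rows; each row shifts and turns the commanded pose from where the row before left it; what a row does not reach is not made up. A row lasts 1/12 s, in which the tool goes at most 41.7 mm and 7.16 degrees, less where a joint would pass 70% of its speed; a pose out of reach is approached as far as the arm can. A call is refused whole if a number of a shift passes 41.7 or a number of a turn 7.16, either way. A call with a gripper value outside its range is refused whole. "fingers" is the finger opening in mm, from 0 to 87.6, set as the call begins (left out, the last holds). The fingers move at their own pace and stop on an object; the grip force is fixed at half the most. Time passes only in rows, so rows that do not move let the fingers close, or fill a call up. It gives the time, the measured TCP pose, the force and the opening at its end, in the units of the state.
- get_obs(): the state, without advancing time (a new reading comes with each control period).
- snapshot(name): name is "scene" or "top"; returns a dict with "image" (420x560x3 uint8, red, green, blue), "fov_y" (degrees; the focal length in pixels is half the picture's height over the tangent of half this angle, whatever the lens; pixels are square), "cx", "cy" (the principal point, pixels), "rvec" (rotation vector, rad) and "tvec" (3), from world to camera coordinates, as OpenCV has them. Camera axes: x right, y down, z forward; pixel columns grow to the right and rows downward; lengths in m; the calibration is good to about 2 mm. A picture is of the moment at which its call begins. There is no depth.
- close_job(): hands the job in, once; it reports no verdict.
The state is a dict: "clock": time; "joint_pos": joint angles; "qvel": joint speeds; "tau": joint torques, N m; "tool_pos": TCP position; "orientation": TCP orientation; "force": force on the tool from outside, world axes, zero at the start; "moment": the same for the moment, N m; "opening": finger opening in m.
Only numpy, scipy, OpenCV 4.12 (cv2) and the standard library are available. Lean on these libraries where they do the work, as an engineer would, in place of code of your own. Each camera call takes 0.05 s, during which the arm holds its last target.

## Working session

There is one attempt and no reset: what is moved stays moved. The work goes in short steps, Python scripts to look and compute and a tool call to move; the robot and the scene stay as the last step left them, time stands still between calls to the robot, and variables do not carry over. Pictures are saved under pics/ and viewed, and the job is handed in when it is done.

Besides the shell and the picture viewer there is one more tool, called after "Call:" by a JSON object that holds its "op" and its "data". jog_arm: Moves the arm, as the interface text tells. Its arguments: {"type":"object","properties":{"commands":{"type":"array","items":{"type":"array","items":{"type":"number"}}},"fingers":{"type":"number"}},"required":["commands"]}

```bash
mkdir -p pics
cat > h.py <<'E'
import numpy as np, cv2
from plant import get_obs, snapshot, close_job, hold_point_z
def snap(name,fn):
    s=snapshot(name); cv2.imwrite('pics/%s.png'%fn,s['image'][:,:,::-1]); np.save('pics/%s.npy'%fn,s,allow_pickle=True); return s
def load(fn): return np.load('pics/%s.npy'%fn,allow_pickle=True).item()
def cam(s):
    f=210/np.tan(np.radians(s['fov_y'])/2); K=np.array([[f,0,s['cx']],[0,f,s['cy']],[0,0,1.]])
    R=cv2.Rodrigues(np.array(s['rvec'],float))[0]; return K,R,np.array(s['tvec'],float).ravel()
def back(s,u,v,z):
    K,R,t=cam(s); d=R.T@np.linalg.solve(K,[u,v,1.]); c=-R.T@t; return c+d*(z-c[2])/d[2]
def proj(s,p):
    K,R,t=cam(s); q=K@(R@np.array(p,float)+t); return q[:2]/q[2]
def crop(fn,x0,y0,x1,y1,k,out):
    i=cv2.imread('pics/%s.png'%fn)[y0:y1,x0:x1]; cv2.imwrite('pics/%s.png'%out,cv2.resize(i,None,fx=k,fy=k,interpolation=cv2.INTER_CUBIC))
E
python3 - <<'E'
from h import *
o=get_obs(); print(o); print(hold_point_z)
for n in ('scene','top'):
    s=snap(n,n+'0'); print({k:v for k,v in s.items() if k!='image'})
    K,R,t=cam(s); print(-R.T@t)
E
```

```text
{'clock': 0.0, 'joint_pos': array([-5.37374036e+01,  2.05924470e+01,  6.34931757e-01, -2.06887827e-02,
       -7.01375281e+01, -1.65072859e+01]), 'qvel': array([ 5.92859178e-03,  6.12208426e-02,  5.69173723e-05,  1.62060500e-01,
       -8.79880503e-02, -4.31061584e-02]), 'tau': array([-5.69922977e-04, -5.82708621e+01,  2.93047339e+01,  6.99706480e+00,
        6.75002040e-03, -1.70778249e-04]), 'tool_pos': array([ 0.22796812, -0.63481644,  0.22561829]), 'orientation': array([ 1.79903347e+02, -8.36086605e-03, -1.60251728e+02]), 'force': array([-0.13462643, -0.1810354 ,  0.83727615]), 'moment': array([-0.02217576, -0.00372722, -0.05406634]), 'opening': 0.08749323630612119}
0.0188
{'fov_y': 57.05063193451939, 'cx': 278.43005541920115, 'cy': 214.3499318300258, 'rvec': array([ 0.68449954,  2.53266755, -1.23842859]), 'tvec': array([ 0.48510746, -0.10397452,  1.14490584])}
[0.91488643 0.58565271 0.61395689]
{'fov_y': 43.77046729980648, 'cx': 275.283687863964, 'cy': 210.42672075383058, 'rvec': array([ 2.11590662, -2.1705443 ,  0.18419892]), 'tvec': array([0.03154272, 0.58052127, 1.05068315])}
[0.40665393 0.03165416 1.12940938]
```

View pics/scene0.png

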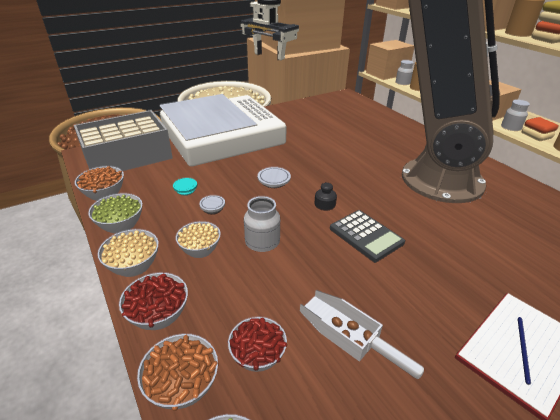

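View pics/top0.png

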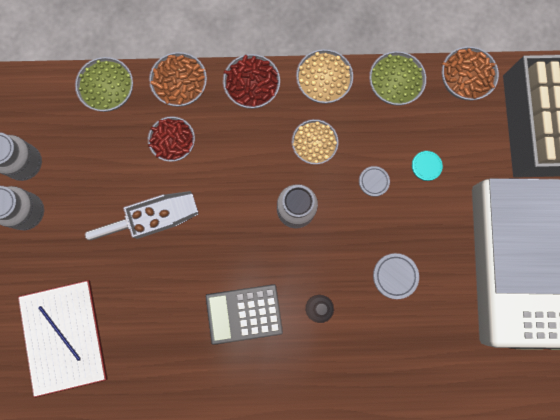

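Scene: the scoop with nutmegs sits at top-view (145,215). The canister mouth is at (298,201), and chickpea bowl A is at (315,142). There are three lids. The turquoise one at (427,165) is the look-alike, the steel one at (374,181) is small, and the steel one at (396,276) is large. I'll enlarge the crops to measure.

Run:
```python
from h import *
crop('top0',75,180,215,255,5.5,'c1'); crop('top0',265,130,455,310,4,'c2'); crop('scene0',180,160,440,390,3,'c3')
```

```text
(no output)
```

View pics/c1.png

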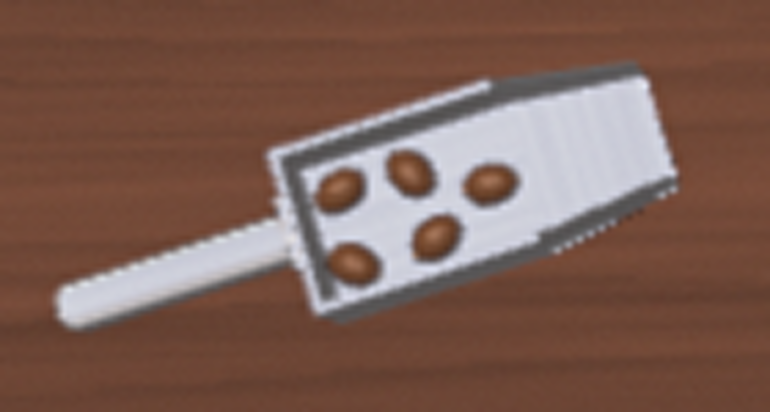

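View pics/c2.png

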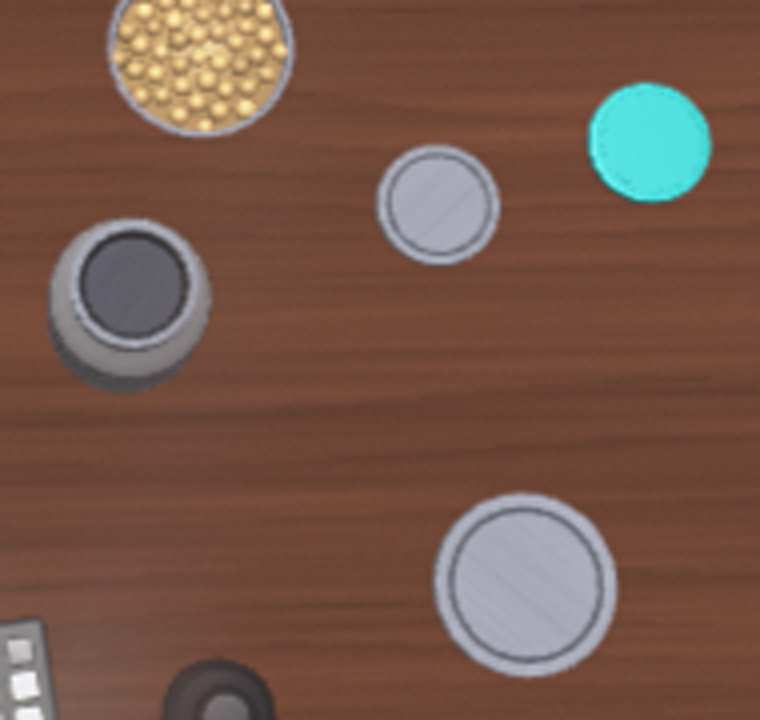

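View pics/c3.png

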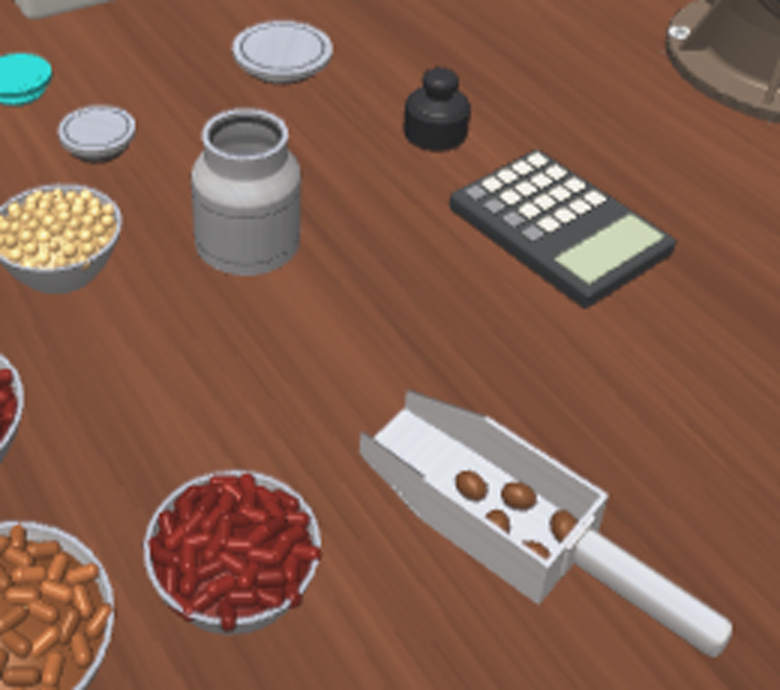

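Run:
```python
from h import *
from scipy.optimize import least_squares
s=load('top0')
c=lambda u,v:(75+u/5.5,180+v/5.5)
obs=[((36,33,11),c(270,152)),((36,-33,11),c(318,317)),((-57,0,8),c(60,308)),((180,25,0),c(638,65)),((180,-25,0),c(676,185))]
def pts(p,l):
    ca,sa=np.cos(p[2]),np.sin(p[2]); l=np.array(l)/1000
    return np.array([p[0]+ca*l[0]-sa*l[1],p[1]+sa*l[0]+ca*l[1],.027+l[2]])
def fit(o,s,x0): 
    r=least_squares(lambda p:np.concatenate([proj(s,pts(p,l))-q for l,q in o]),x0); return r.x,r.fun.reshape(-1,2)
x,r=fit(obs,s,[.35,.35,-1.6]); print('scoop top',x,np.degrees(x[2]));print(r)
s2=load('scene0'); d=lambda u,v:(180+u/3,160+v/3)
obs2=[((36,33,11),d(537,532)),((36,-33,11),d(607,495)),((-57,0,8),d(728,640)),((180,25,0),d(363,437)),((180,-25,0),d(408,395))]
# sides in scene view: which is left?
for o in (obs2,):
  x2,r2=fit(o,s2,x); print('scene',x2,np.degrees(x2[2]));print(r2)
e=lambda u,v:(265+u/4,130+v/4)
def circ(s,pl,z):
    P=np.array([back(s,*p,z)[:2] for p in pl]); A=np.c_[2*P,np.ones(len(P))]; b=(P**2).sum(1); q=np.linalg.lstsq(A,b,rcond=None)[0]; return q[:2],np.sqrt(q[2]+q[:2]@q[:2])*2
print('mouth top',circ(s,[e(69,285),e(197,285),e(133,219),e(133,350)],.105))
print('small',circ(s,[e(377,204),e(500,204),e(438,145),e(438,265)],.021))
print('big',circ(s,[e(434,584),e(617,584),e(526,492),e(526,677)],.021))
print('bowlA',circ(s,[e(108,46),e(294,46),e(204,136)],.042))
print('turq',circ(s,[e(588,142),e(712,142),e(650,83),e(650,202)],.023))
print('mouth scene',circ(s2,[d(203,136),d(288,136),d(246,110),d(246,162)],.105))
print('small scene',circ(s2,[d(59,131),d(135,131),d(97,107),d(97,154)],.021))
for n,u,v in (('weight',320,308),('calc',245,314),('bowlB',171,139),('beanbig',252,81)): print(n,back(s,u,v,.04))
```

```text
scoop top [ 0.55418331  0.36072005 -1.28217477] -73.46320264021627
[[-0.04694859  0.12985931]
 [-0.3597629  -0.26322959]
 [-0.19597907  0.25687664]
 [ 0.40945292 -0.1161698 ]
 [ 0.20724195 -0.02360638]]
scene [ 0.55515303  0.35864164 -1.28706683] -73.74349706394507
[[ 2.53737725  9.96417768]
 [-0.1306055  -1.33080073]
 [-1.32758819 -2.93980619]
 [-1.25907412 -3.43998484]
 [ 0.10736465 -3.79772715]]
mouth top (array([ 0.58949841, -0.02868808]), np.float64(0.06502463228414092))
small (array([ 0.64419287, -0.20097521]), np.float64(0.06676296479984849))
big (array([ 0.43891417, -0.23536611]), np.float64(0.09684173176034054))
bowlA (array([ 0.73039793, -0.07338894]), np.float64(0.10026717114493318))
turq (array([ 0.67576474, -0.31798378]), np.float64(0.06724582039642961))
mouth scene (array([ 0.59175086, -0.0257922 ]), np.float64(0.06383888727071703))
small scene (array([ 0.64600379, -0.19736583]), np.float64(0.06758054702562778))
weight [ 0.3772721  -0.06971384  0.04      ]
calc [0.36928351 0.0841751  0.04      ]
bowlB [0.74353184 0.23715518 0.04      ]
beanbig [0.87147089 0.06024282 0.04      ]
```

Call:
{"op": "jog_arm", "data": {"commands": [[19, 29, 0, 2.9], [19, 29, 0, 2.9], [19, 29, 0, 2.9], [19, 29, 0, 2.9], [19, 29, 0, 2.9], [19, 29, 0, 2.9], [19, 29, 0, 2.9], [19, 30, 0, 2.9], [20, 30, 0, 2.9], [20, 30, 0, 2.9]], "fingers": 87.6}}

```text
clock: 0.93
tool_pos: [0.4205, -0.3406, 0.2264]
orientation: [180.0, 0.0, -131.1]
force: [0.5, 0.2, 0.5]
opening: 0.0875
```

Call:
{"op": "jog_arm", "data": {"commands": [[6, 35, 0, 2.9], [6, 35, 0, 2.9], [6, 35, 0, 2.9], [6, 35, 0, 2.9], [6, 35, 0, 2.9], [6, 35, 0, 2.9], [6, 35, 0, 2.9], [6, 35, 0, 2.9], [6, 35, 0, 2.9], [6, 35, 0, 2.9]]}}

```text
clock: 1.77
tool_pos: [0.4798, 0.0095, 0.2266]
orientation: [-180.0, 0.0, -102.1]
force: [0.8, -0.7, 0.2]
opening: 0.0878
```

Call:
{"op": "jog_arm", "data": {"commands": [[7, 36, -10, 2.9], [7, 36, -10, 2.9], [7, 36, -10, 2.9], [7, 36, -10, 2.9], [7, 36, -10, 2.9], [7, 36, -10, 2.9], [7, 36, -10, 2.9], [7, 36, -10, 2.9], [7, 36, -10, 2.9], [6, 36, -10, 2.9]]}}

```text
clock: 2.6
tool_pos: [0.549, 0.3694, 0.1255]
orientation: [180.0, -0.0, -73.1]
force: [0.8, -0.5, 0.3]
opening: 0.0876
```

Run:
```python
from h import *
s=snap('top','t1'); s2=snap('scene','s1'); o=get_obs(); print(o['tool_pos'],o['orientation'])
for q in (s,s2): print(proj(q,o['tool_pos']))
crop('s1',270,200,470,380,4,'c4'); crop('t1',40,150,240,290,3.5,'c5')
```

```text
[0.54869981 0.37155132 0.12309413] [ 1.79842370e+02 -9.31264756e-02 -7.29588979e+01]
[ 92.77021769 225.13186675]
[409.8291407  320.28901923]
```

View pics/c4.png

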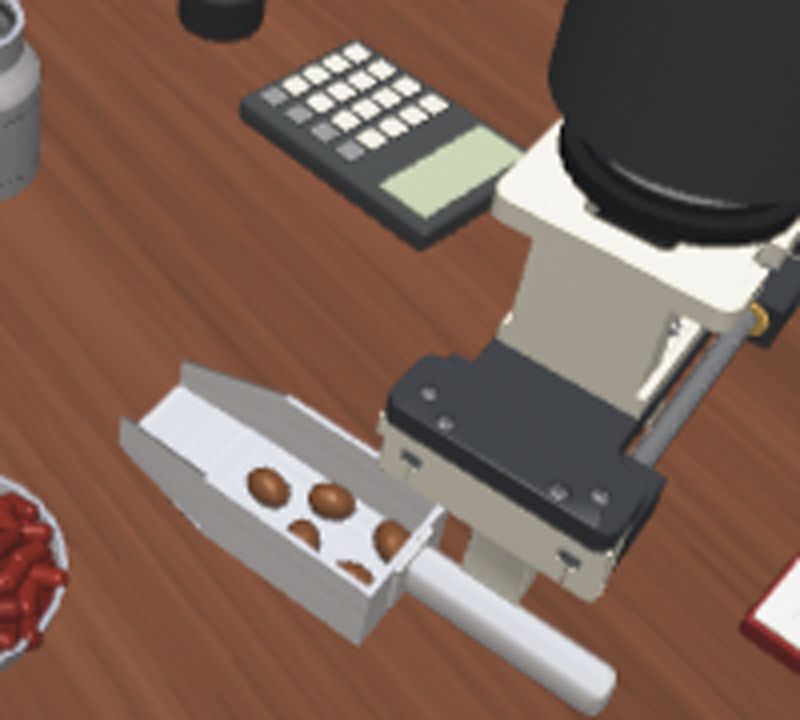

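View pics/c5.png

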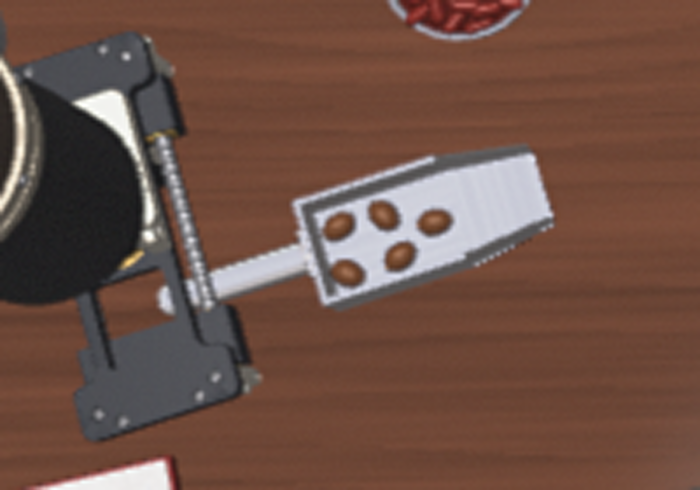

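Call:
{"op": "jog_arm", "data": {"commands": [[1, 3, -13, -0.5], [0, 0, -14, 0], [0, 0, -14, 0], [0, 0, -14, 0], [0, 0, -14, 0], [0, 0, -14, 0], [0, 0, -14, 0], [0, 0, -10, 0], [0, 0, -7, 0], [0, 0, 0, 0]]}}

```text
clock: 3.53
tool_pos: [0.5494, 0.3695, 0.0109]
orientation: [179.9, -0.1, -73.8]
force: [-0.7, 0.7, -0.2]
opening: 0.0875
```

Run:
```python
from h import *
s2=snap('scene','s2'); o=get_obs(); print(o['tool_pos'],o['orientation'],o['force'])
crop('s2',270,200,470,380,4,'c6')
```

```text
[0.54989942 0.37000966 0.01193331] [ 1.79936467e+02 -4.24772253e-02 -7.37845697e+01] [0.5375897  0.24130732 0.91527836]
```

View pics/c6.png

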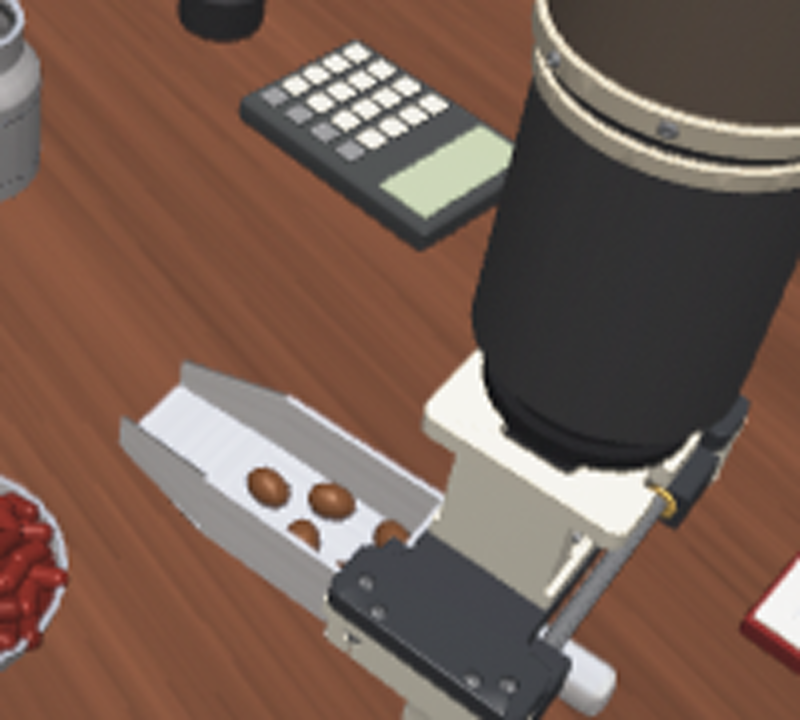

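Call:
{"op": "jog_arm", "data": {"commands": [[-1, 4, -2, 0], [0, 0, 0, 0], [0, 0, 0, 0], [0, 0, 0, 0], [0, 0, 0, 0], [0, 0, 0, 0], [0, 0, 0, 0], [0, 0, 0, 0], [0, 0, 0, 0], [0, 0, 0, 0]], "fingers": 0}}

```text
clock: 4.42
tool_pos: [0.5491, 0.3747, 0.0106]
orientation: [180.0, -0.0, -73.7]
force: [-0.4, -0.4, 0.1]
opening: 0.0266
```

Call:
{"op": "jog_arm", "data": {"commands": [[0, 0, 0, 0], [0, 0, 0, 0], [0, 0, 0, 0], [0, 0, 0, 0], [0, 0, 1, 0], [0, 0, 2, 0], [0, 0, 3, 0], [0, 0, 3, 0], [0, 0, 3, 0], [0, 0, 0, 0]]}}

```text
clock: 5.25
tool_pos: [0.5495, 0.3751, 0.0235]
orientation: [-179.9, 0.0, -73.7]
force: [0.5, 0.7, -1.6]
opening: 0.0179
```

Run:
```python
from h import *
s2=snap('scene','s3'); s=snap('top','t3');o=get_obs(); print(o['tool_pos'],o['orientation'],o['force'],o['moment'],o['opening'])
crop('s3',270,200,470,380,4,'c7')
```

```text
[0.54917962 0.37487024 0.02283974] [-1.79978248e+02  1.91951435e-02 -7.37460177e+01] [-0.83152529  1.12084491 -1.79264534] [0.24928605 0.20144634 0.03656147] 0.017981691955559043
```

View pics/c7.png

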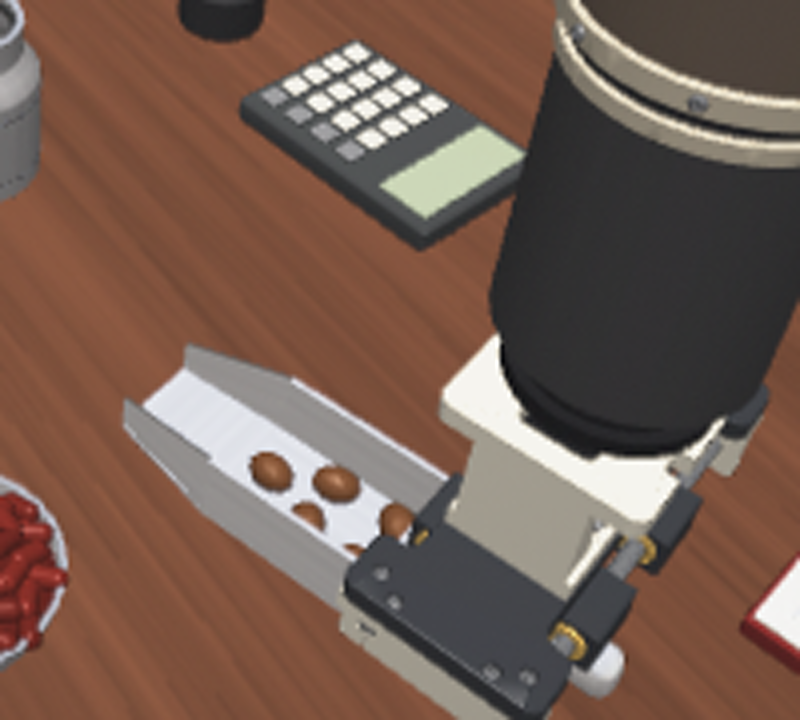

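Call:
{"op": "jog_arm", "data": {"commands": [[0, 0, 0, 0], [0, 0, 0, 0], [0, 0, 0, 0], [0, 0, 0, 0], [0, 0, 0, 0], [0, 0, 0, 0], [0, 0, 0, 0], [0, 0, 0, 0], [0, 0, 0, 0], [0, 0, 0, 0]], "fingers": 17.8}}

```text
clock: 6.18
tool_pos: [0.5492, 0.3747, 0.0226]
orientation: [-180.0, 0.0, -73.7]
force: [0.1, -1.6, -1.0]
opening: 0.0181
```

Run:
```python
from h import *
s2=snap('scene','s4'); o=get_obs(); print(o['tool_pos'],o['force'],o['moment'],o['opening'])
a=cv2.imread('pics/s3.png')[270:330,290:360];b=cv2.imread('pics/s4.png')[270:330,290:360]
cv2.imwrite('pics/c8.png',cv2.resize(np.hstack([a,b]),None,fx=5.5,fy=5.5,interpolation=cv2.INTER_CUBIC))
```

```text
[0.5491563  0.37470605 0.02257167] [ 0.65645795 -0.87002029 -1.57453949] [-0.04788316  0.0622955   0.01769328] 0.017960560620768087
```

View pics/c8.png

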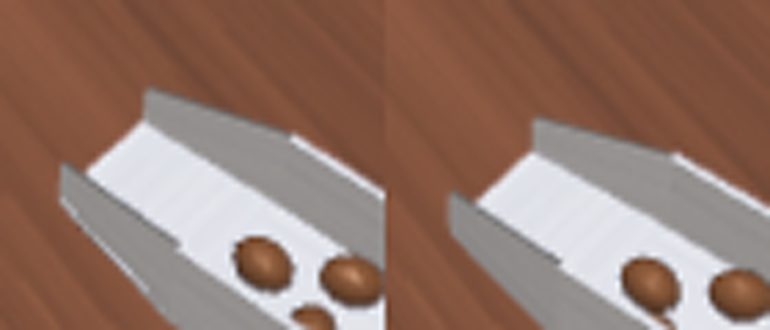

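The loosened grip (17.8 mm) lets the spout pivot down under gravity onto the counter, about 6°, while a tight grip holds it. So I can control the tilt by loosening the grip with the spout resting on the rim. First I'll set the scoop flat again and tighten, then carry it level.

Call:
{"op": "jog_arm", "data": {"commands": [[0, 0, -3, 0], [0, 0, -3, 0], [0, 0, -3, 0], [0, 0, -2, 0], [0, 0, -1, 0], [0, 0, 0, 0], [0, 0, 0, 0], [0, 0, 0, 0], [0, 0, 0, 0], [0, 0, 0, 0]]}}

```text
clock: 7.07
tool_pos: [0.5492, 0.3748, 0.0106]
orientation: [-180.0, 0.0, -73.7]
force: [0.6, 0.9, 0.2]
opening: 0.0182
```

Call:
{"op": "jog_arm", "data": {"commands": [[0, 0, 0, 0], [0, 0, 0, 0], [0, 0, 0, 0], [0, 0, 0, 0], [0, 0, 2, 0], [0, 0, 5, 0], [0, 0, 8, 0], [0, 0, 10, 0], [0, 0, 12, 0], [0, 0, 14, 0]], "fingers": 0}}

```text
clock: 7.9
tool_pos: [0.549, 0.3746, 0.0627]
orientation: [180.0, -0.0, -73.7]
force: [0.5, 0.1, -1.9]
opening: 0.0179
```

Call:
{"op": "jog_arm", "data": {"commands": [[0, 0, 14, 0], [0, 0, 14, 0], [0, 0, 14, 0], [0, 0, 13, 0], [0, -5, 10, 0], [-1, -10, 6, 0], [-1, -14, 3, 0], [-1, -17, 0, 0], [-1, -17, 0, 0], [-1, -17, 0, 0]]}}

```text
clock: 8.73
tool_pos: [0.5434, 0.292, 0.1348]
orientation: [179.9, -0.0, -73.8]
force: [0.0, -1.5, -1.7]
opening: 0.0177
```

Run:
```python
from h import *
s2=snap('scene','s5'); s=snap('top','t5'); o=get_obs(); print(o['clock'],o['tool_pos'],o['orientation'],o['force'],o['moment'],o['opening'])
crop('s5',180,130,420,330,3,'c9')
```

```text
8.8333 [0.54327179 0.29070501 0.13505586] [ 1.79883582e+02 -4.90356654e-02 -7.38848701e+01] [ 0.60532407 -0.44998207 -2.73967582] [0.35030403 0.11866188 0.03331536] 0.017987631042852815
```

View pics/c9.png

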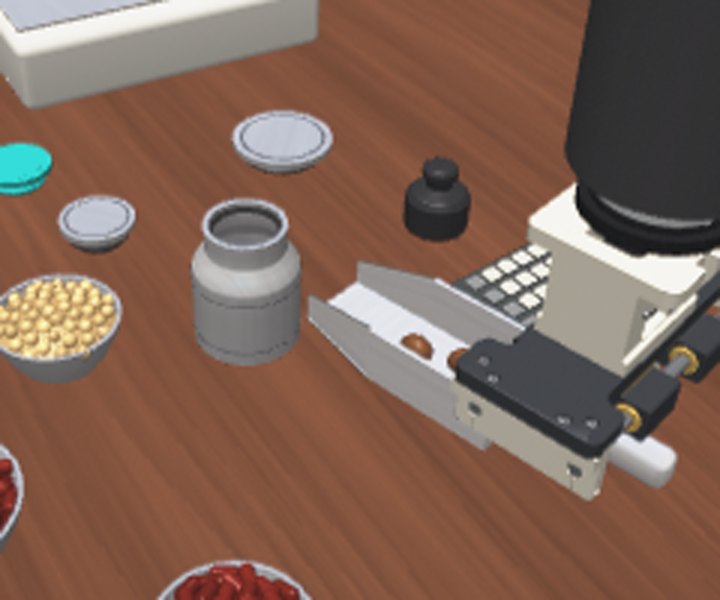

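Scoop held level with the nuts in it. I'll check the spout position predicted from the TCP against the pictures.

Run:
```python
from h import *
H=np.array([.5433,.2907,.1515]); a=np.radians(-73.8); d=np.array([np.cos(a),np.sin(a),0]); n=np.array([-d[1],d[0],0])
for fn,(x0,y0,x1,y1),k in (('s5',(270,210,370,290),7.5),('t5',(100,170,340,290),3.3)):
    s=load(fn); im=cv2.imread('pics/%s.png'%fn)[y0:y1,x0:x1]; im=cv2.resize(im,None,fx=k,fy=k,interpolation=cv2.INTER_CUBIC)
    for l in ((195,25,0),(195,-25,0),(195,22,-16),(195,-22,-16),(140,33,11),(140,-33,11)):
        u=(proj(s,H+(d*l[0]+n*l[1])/1000+np.array([0,0,l[2]/1000]))-[x0,y0]+.5)*k-.5
        cv2.circle(im,tuple(int(q) for q in u),4,(0,255,0),1)
    cv2.imwrite('pics/o_%s.png'%fn,im)
```

```text
(no output)
```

View pics/o_s5.png

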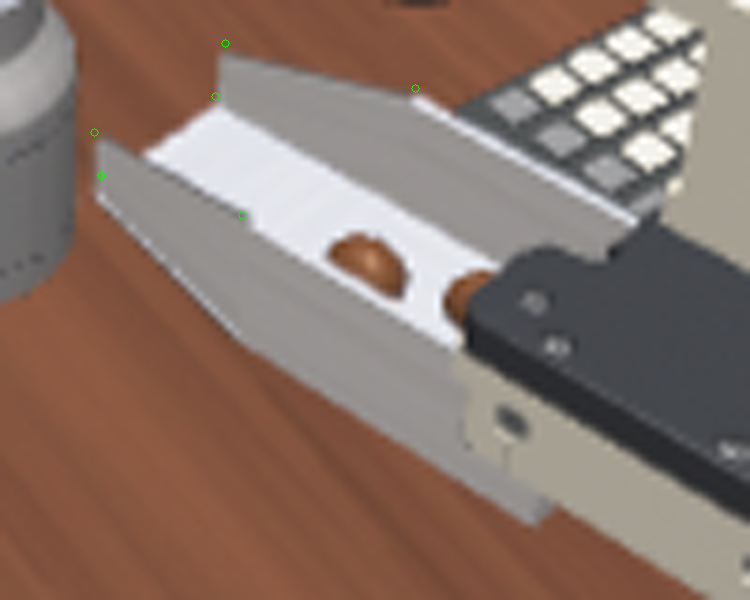

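View pics/o_t5.png

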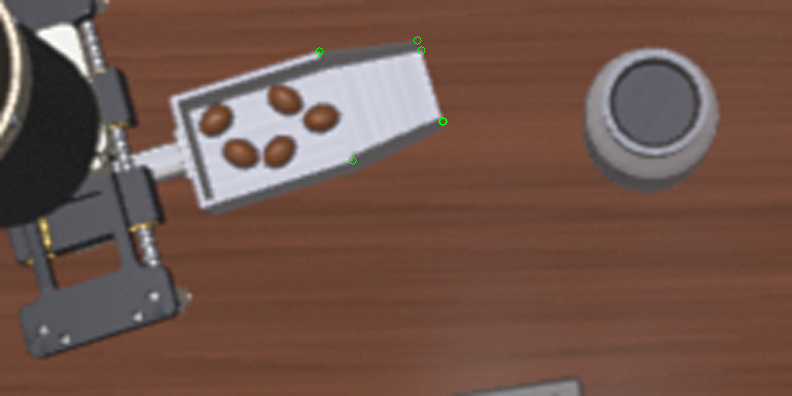

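Call:
{"op": "jog_arm", "data": {"commands": [[-1, -12, 0, 0], [-1, -15, 0, 0], [-1, -17, 0, 0], [-1, -17, 0, 0], [-1, -16, 0, 0], [-1, -15, 0, 0], [-1, -13, 0, 0], [-1, -10, 0, 0], [-1, -7, 0, 0], [0, -4, 0, 0]]}}

```text
clock: 9.67
tool_pos: [0.535, 0.1677, 0.1357]
orientation: [-180.0, 0.0, -73.8]
force: [-0.6, 0.5, -3.1]
opening: 0.018
```

Call:
{"op": "jog_arm", "data": {"commands": [[0, 0, -1, 0], [0, 0, -3, 0], [0, 0, -3, 0], [0, 0, -3, 0], [0, 0, -3, 0], [0, 0, -2, 0], [0, 0, -2, 0], [0, 0, -1, 0], [0, 0, 0, 0], [0, 0, 0, 0]]}}

```text
clock: 10.5
tool_pos: [0.5352, 0.1687, 0.1176]
orientation: [180.0, -0.0, -73.7]
force: [0.2, -0.6, -1.9]
opening: 0.0177
```

Run:
```python
from h import *
s2=snap('scene','s6'); s=snap('top','t6'); o=get_obs(); print(o['clock'],o['tool_pos'],o['orientation'],o['force'],o['moment'],o['opening'])
crop('s6',190,130,340,250,5,'c10');crop('t6',180,170,330,260,5,'c11')
```

```text
10.6 [0.53521166 0.1687793  0.11771282] [-1.79987192e+02  9.78567858e-04 -7.37393929e+01] [-0.00433811  0.14342015 -2.45143423] [0.22944255 0.16621352 0.00824076] 0.017847343397859206
```

View pics/c10.png

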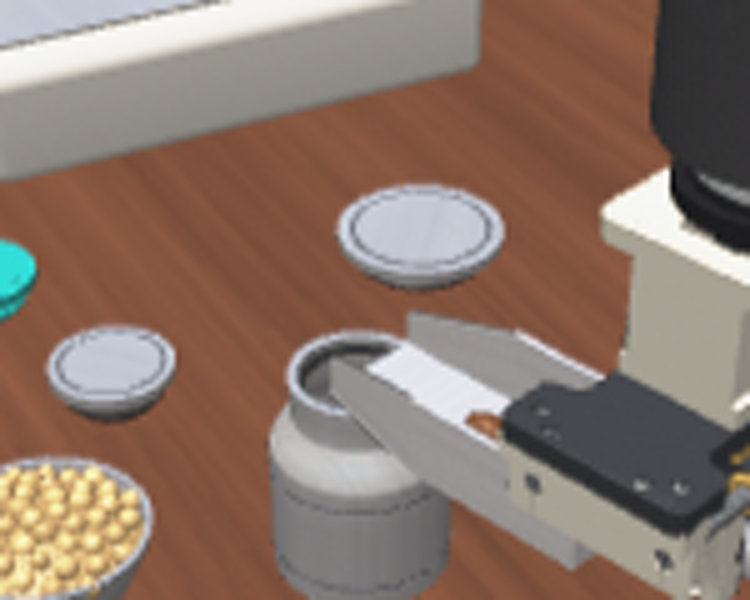

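View pics/c11.png

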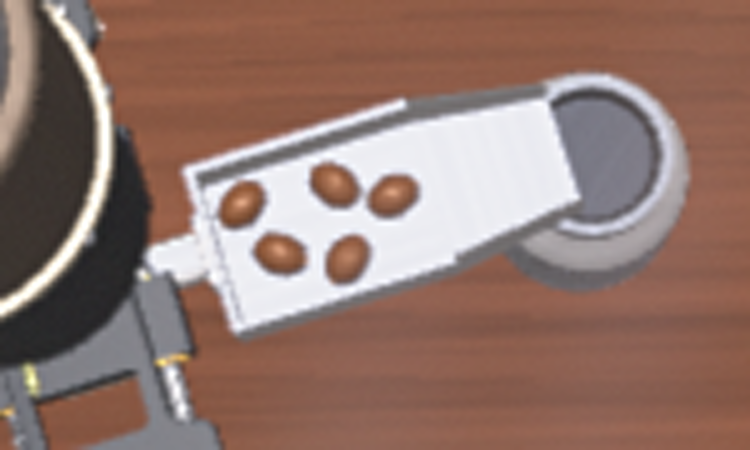

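Run:
```python
from h import *
s=load('t6'); x0,y0,k=270,175,12
H=np.array([.5352,.1688,.1342]); a=np.radians(-73.74); d=np.array([np.cos(a),np.sin(a),0]); n=np.array([-d[1],d[0],0])
im=cv2.imread('pics/t6.png')[y0:y0+50,x0:x0+55]; im=cv2.resize(im,None,fx=k,fy=k,interpolation=cv2.INTER_CUBIC)
pt=lambda p:tuple(int(q) for q in (proj(s,p)-[x0,y0]+.5)*k-.5)
for l in ((195,25,0),(195,-25,0),(195,22,-16),(195,-22,-16)): cv2.circle(im,pt(H+(d*l[0]+n*l[1])/1000+np.array([0,0,l[2]/1000])),5,(0,255,0),1)
for r in (.028,.031):
  for th in np.arange(0,6.28,.2): cv2.circle(im,pt([.590+r*np.cos(th),-.0282+r*np.sin(th),.105]),2,(0,0,255),-1)
cv2.imwrite('pics/o_t6.png',im)
```

```text
(no output)
```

View pics/o_t6.png

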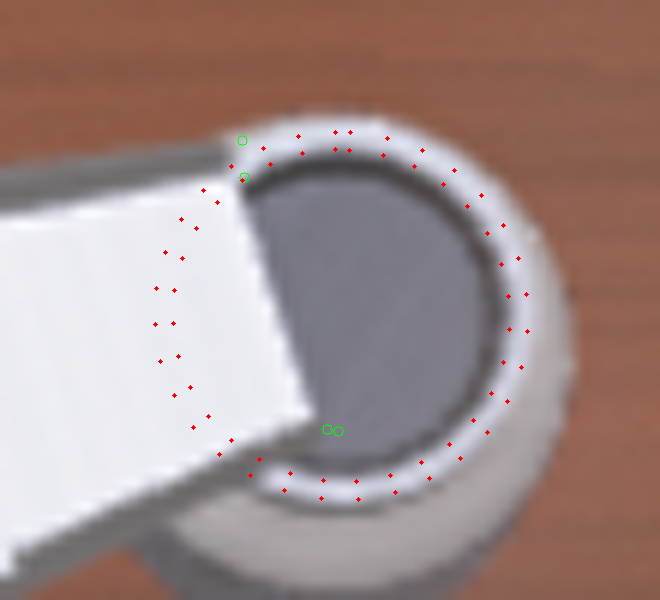

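Call:
{"op": "jog_arm", "data": {"commands": [[-1, -2, -1, 0], [0, -2, -1, 0], [0, -1, -1, 0], [0, 0, -1, 0], [0, 0, 0, 0], [0, 0, 0, 0], [0, 0, 0, 0], [0, 0, 0, 0], [0, 0, 0, 0], [0, 0, 0, 0]], "fingers": 17.8}}

```text
clock: 11.43
tool_pos: [0.5342, 0.1638, 0.1136]
orientation: [-180.0, -0.0, -73.7]
force: [0.6, -1.0, -1.2]
opening: 0.0181
```

Call:
{"op": "jog_arm", "data": {"commands": [[0, 0, 1, 0], [0, 0, 2, 0], [0, 0, 3, 0], [0, -1, 3, 0], [1, -1, 3, 0], [0, -1, 3, 0], [0, -1, 3, 0], [1, -1, 3, 0], [0, -1, 2, 0], [0, 0, 0, 0]]}}

```text
clock: 12.27
tool_pos: [0.5364, 0.1576, 0.1371]
orientation: [-180.0, 0.0, -73.8]
force: [0.4, -0.3, -0.4]
opening: 0.0179
```

Run:
```python
from h import *
s2=snap('scene','s7'); s=snap('top','t7'); o=get_obs(); print(o['clock'],o['tool_pos'],o['orientation'],o['force'],o['moment'],o['opening'])
a=cv2.resize(cv2.imread('pics/s7.png')[130:260,190:340],None,fx=3.5,fy=3.5); b=cv2.resize(cv2.imread('pics/t7.png')[170:260,180:330],None,fx=3.5,fy=3.5)
a=a[:, :]; b=cv2.copyMakeBorder(b,0,a.shape[0]-b.shape[0],0,0,0)
cv2.imwrite('pics/c12.png',cv2.resize(np.hstack([a,b]),(790,int(790*a.shape[0]/(a.shape[1]*2)))))
```

```text
12.3667 [0.53626862 0.15771613 0.13671814] [-1.79978279e+02  4.12956783e-04 -7.37429713e+01] [ 0.64426505 -0.45031336 -0.22155706] [0.01127821 0.04312124 0.02324589] 0.01792360921122808
```

View pics/c12.png

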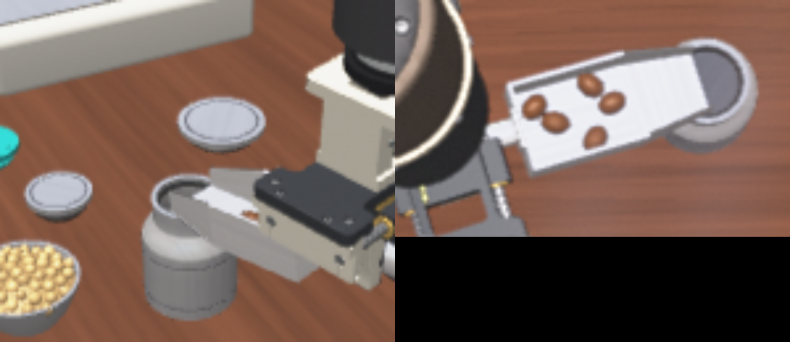

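Call:
{"op": "jog_arm", "data": {"commands": [[0, 0, 1, 0], [0, -1, 3, 0], [0, -1, 4, 0], [1, -1, 4, 0], [0, -1, 4, 0], [1, -2, 4, 0], [0, -2, 4, 0], [1, -2, 4, 0], [0, -1, 3, 0], [0, 0, 1, 0]]}}

```text
clock: 13.2
tool_pos: [0.5394, 0.1465, 0.1692]
orientation: [-180.0, 0.0, -73.8]
force: [0.0, -0.5, -2.9]
opening: 0.0181
```

```bash
cat > two.py <<'E'
import sys
from h import *
t=sys.argv[1]
s2=snap('scene','s'+t); s=snap('top','t'+t); o=get_obs(); print(o['clock'],o['tool_pos'],o['orientation'],o['force'],o['moment'],o['opening'])
a=cv2.resize(cv2.imread('pics/s%s.png'%t)[120:240,190:350],None,fx=4.9,fy=4.9,interpolation=cv2.INTER_CUBIC); b=cv2.resize(cv2.imread('pics/t%s.png'%t)[170:250,180:340],None,fx=4.9,fy=4.9,interpolation=cv2.INTER_CUBIC)
cv2.imwrite('pics/d%s.png'%t,cv2.resize(np.vstack([a,b]),None,fx=.61,fy=.61))
E
python3 two.py 8
```

```text
13.3 [0.53925788 0.14669281 0.16883651] [-1.79974086e+02  5.40940398e-03 -7.37557348e+01] [-0.38963878  0.21617637 -0.48631217] [-0.05999845  0.21521941  0.04887613] 0.017865581260432924
```

View pics/d8.png

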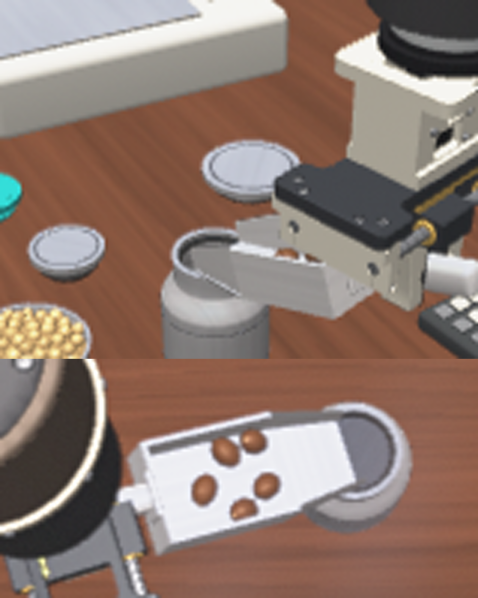

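Call:
{"op": "jog_arm", "data": {"commands": [[0, -1, 1, 0], [1, -1, 2, 0], [0, -1, 2, 0], [0, -1, 2, 0], [1, -1, 3, 0], [0, -1, 3, 0], [0, -1, 3, 0], [1, -2, 3, 0], [0, -1, 2, 0], [0, 0, 0, 0]]}}

```text
clock: 14.13
tool_pos: [0.5424, 0.1366, 0.1902]
orientation: [-179.9, 0.0, -73.8]
force: [0.2, 0.1, -0.7]
opening: 0.0181
```

```bash
python3 two.py 9
```

```text
14.2333 [0.54220283 0.13668155 0.18972322] [-1.79981133e+02  3.27265602e-03 -7.37527165e+01] [-0.63777468  0.30645083 -0.85765677] [ 0.030618    0.18599497 -0.03819521] 0.01831779451258952
```

View pics/d9.png

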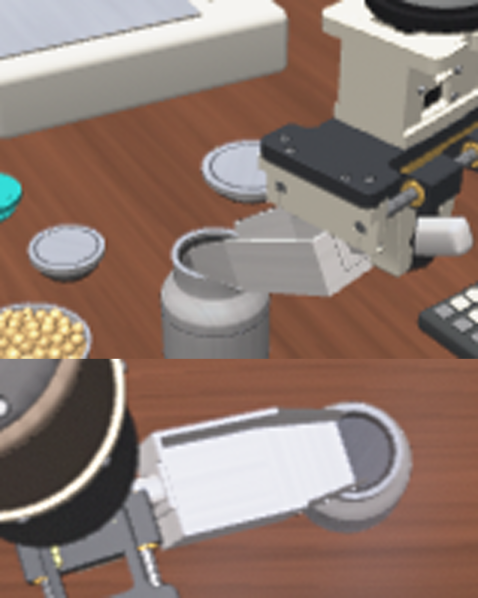

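View pics/t9.png

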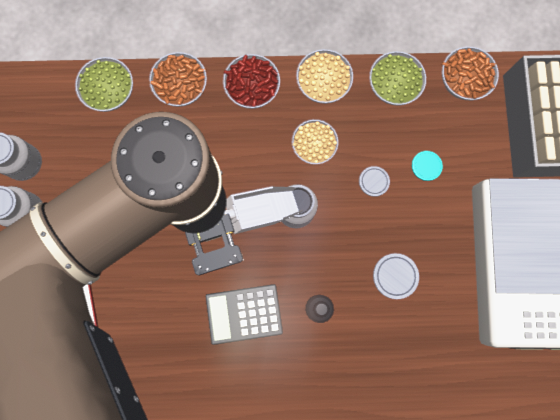

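View pics/s9.png

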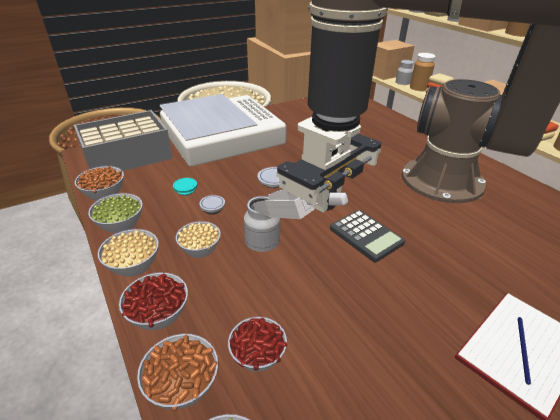

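All five nuts have left the scoop and none are visible on the counter. Next I'll tighten the grip, lift away and go back.

Call:
{"op": "jog_arm", "data": {"commands": [[0, 0, 0, 0], [0, 0, 0, 0], [0, 0, 0, 0], [0, 0, 3, 0], [0, 0, 8, 0], [-1, 5, 10, 0], [-2, 10, 8, 0], [-3, 16, 3, 0], [-3, 20, 0, 0], [-3, 22, 0, 0]], "fingers": 0}}

```text
clock: 15.07
tool_pos: [0.5302, 0.2112, 0.2232]
orientation: [-179.9, 0.1, -73.8]
force: [0.2, 0.4, -2.8]
opening: 0.0177
```

Call:
{"op": "jog_arm", "data": {"commands": [[0, 22, -2, 0], [0, 22, -6, 0], [0, 21, -12, 0], [0, 18, -16, 0], [0, 14, -16, 0], [0, 10, -16, 0], [0, 6, -14, 0], [0, 3, -10, 0], [0, 1, -6, 0], [0, 0, 0, 0]]}}

```text
clock: 15.9
tool_pos: [0.5295, 0.3268, 0.1227]
orientation: [179.9, -0.0, -73.7]
force: [-0.0, -0.9, -1.5]
opening: 0.0182
```

Run:
```python
from h import *
s2=snap('scene','s10'); s=snap('top','t10'); o=get_obs(); print(o['clock'],o['tool_pos'],o['orientation'],o['force'],o['opening'])
crop('s10',190,130,450,330,3,'c13'); crop('t10',275,180,320,225,10,'c14')
```

```text
16.0 [0.53038965 0.32682031 0.12434598] [-1.79960914e+02  6.58364067e-03 -7.37409024e+01] [-0.04279022  0.30647007 -1.63612192] 0.017844358720172437
```

View pics/c13.png

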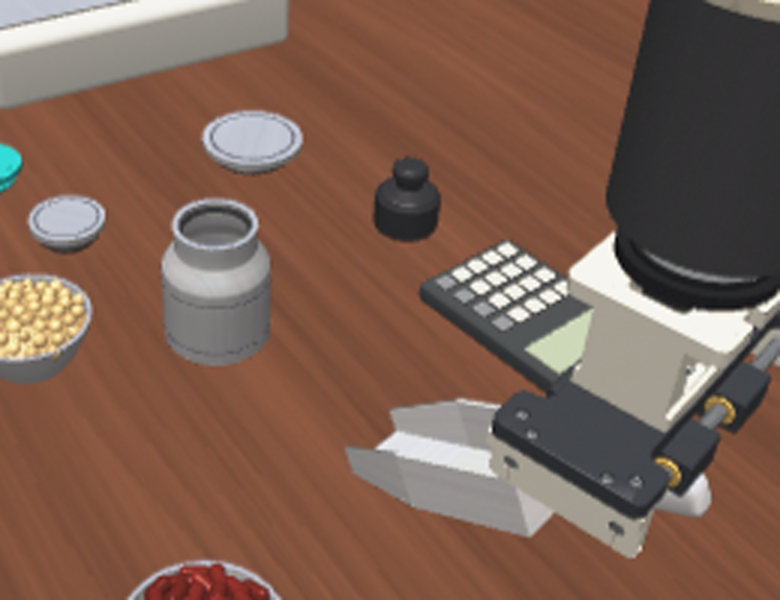

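View pics/c14.png

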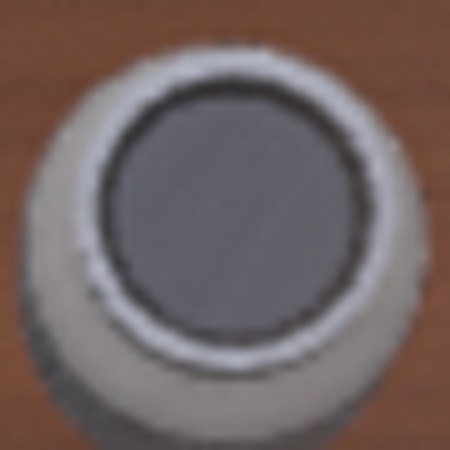

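Run:
```python
from h import *
a=cv2.imread('pics/top0.png'); b=cv2.imread('pics/t10.png')
A=cv2.resize(a[180:225,275:320],None,fx=8,fy=8); B=cv2.resize(b[180:225,275:320],None,fx=8,fy=8)
g=lambda i:np.clip((i.astype(float)-60)*2,0,255).astype(np.uint8)
cv2.imwrite('pics/c15.png',np.hstack([g(A),g(B)]))
print(a[195:208:3,290:306:3].tolist()); print(b[195:208:3,290:306:3].tolist())
s=load('t10'); print([proj(s,[.591,-.0285,z]) for z in (0,.1,.105)])
d=cv2.absdiff(a,b).max(2)>40; d[:, :250]=0; ys,xs=np.nonzero(d); print(len(xs), xs.min() if len(xs) else 0, list(zip(xs,ys))[:20])
crop('s10',195,145,285,260,6,'c16')
```

```text
[[[106, 97, 96], [103, 94, 94], [103, 95, 95], [105, 96, 96], [103, 94, 96], [104, 95, 97]], [[106, 96, 96], [102, 93, 93], [103, 94, 95], [103, 94, 96], [104, 96, 97], [105, 97, 99]], [[102, 94, 94], [104, 96, 95], [103, 94, 95], [103, 95, 95], [106, 96, 97], [103, 94, 96]], [[104, 94, 95], [107, 97, 97], [105, 96, 96], [102, 93, 94], [104, 96, 98], [104, 96, 98]], [[104, 95, 96], [104, 94, 94], [102, 93, 94], [105, 96, 98], [104, 95, 98], [105, 97, 99]]]
[[[106, 95, 96], [104, 95, 94], [103, 94, 95], [104, 95, 95], [104, 95, 97], [104, 95, 97]], [[105, 95, 96], [102, 92, 93], [104, 94, 95], [103, 94, 95], [104, 95, 96], [104, 96, 98]], [[103, 93, 93], [105, 96, 96], [103, 95, 95], [103, 94, 95], [105, 96, 97], [104, 95, 97]], [[104, 94, 95], [105, 95, 97], [103, 95, 96], [104, 95, 96], [104, 95, 97], [104, 96, 97]], [[105, 96, 96], [104, 95, 96], [103, 94, 94], [105, 96, 98], [105, 95, 98], [104, 96, 99]]]
[array([295.6076575 , 208.85374932]), array([298.00177853, 200.74443921]), array([298.13339915, 200.29861694])]
0 0 []
```

View pics/c15.png

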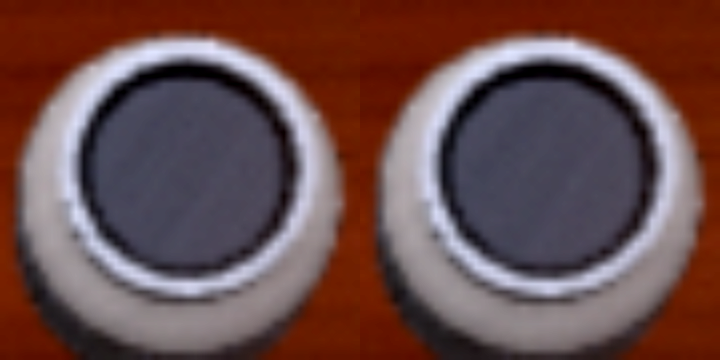

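View pics/t10.png

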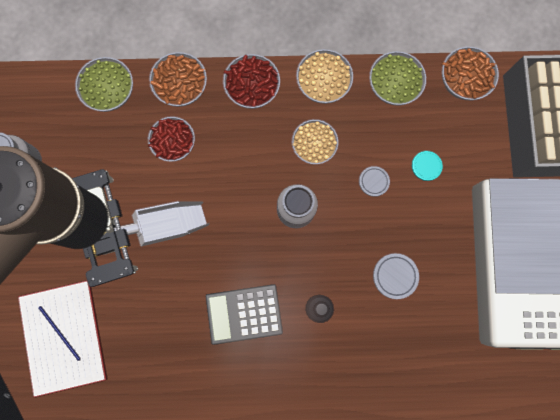

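View pics/c16.png

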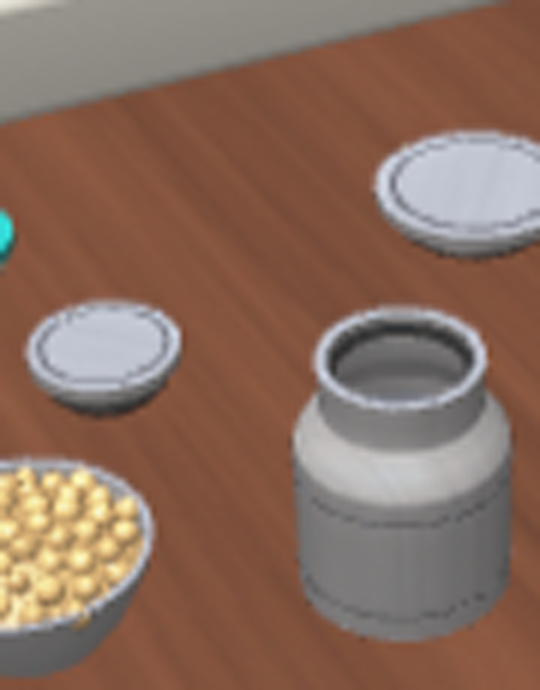

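Run:
```python
from h import *
a=cv2.imread('pics/top0.png'); b=cv2.imread('pics/t10.png'); c=cv2.imread('pics/t9.png')
g=lambda i:cv2.resize(np.clip((i[185:215,283:313].astype(float)-80)*5.,0,255).astype(np.uint8),None,fx=8.5,fy=8.5,interpolation=cv2.INTER_CUBIC)
cv2.imwrite('pics/c17.png',np.hstack([g(a),g(c),g(b)]))
d=cv2.absdiff(a,b).max(2); print(d[190:211,288:309].max())
A=cv2.imread('pics/scene0.png');B=cv2.imread('pics/s10.png'); d=(cv2.absdiff(A,B).max(2)>40).astype(np.uint8)*255
cv2.imwrite('pics/c18.png',d); cv2.imwrite('pics/c19.png',(cv2.absdiff(a,b).max(2)>40).astype(np.uint8)*255)
```

```text
4
```

View pics/c17.png

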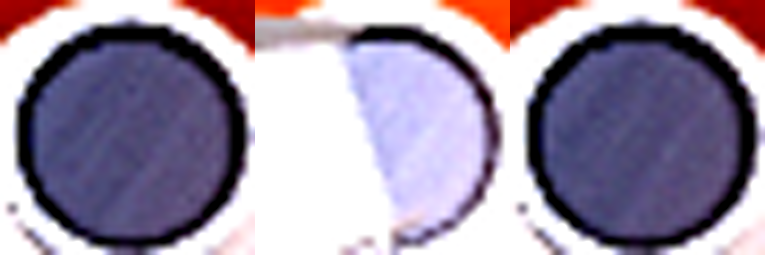

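View pics/c18.png

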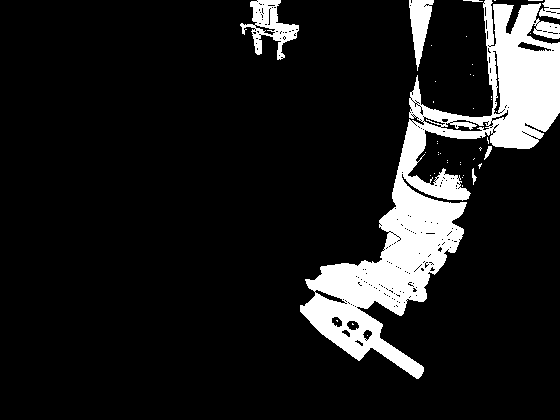

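View pics/c19.png

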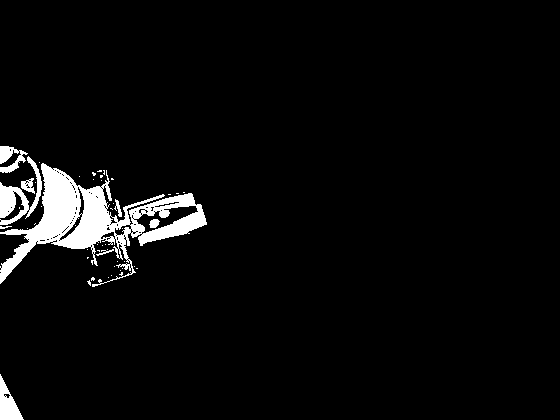

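View pics/s10.png

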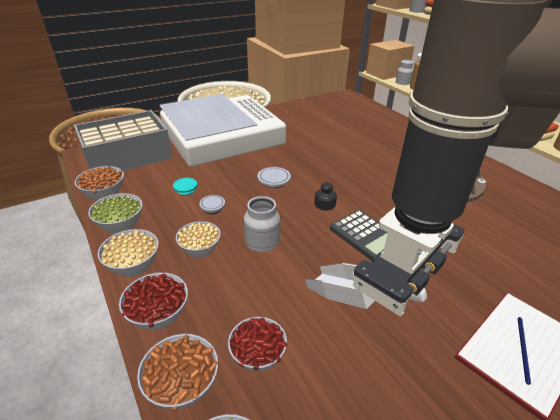

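No nutmeg is on the counter or in the scoop. The canister's interior looks the same as at the start, with a maximum difference of 4 grey levels, so its visible floor does not show contents. The nuts must be inside, and I'll look again once the arm is clear. Next I'll set the scoop down with a loosened grip, so that the counter flattens it.

Call:
{"op": "jog_arm", "data": {"commands": [[0, 0, -5, 0], [0, 0, -10, 0], [0, 0, -12, 0], [0, 0, -12, 0], [0, 0, -12, 0], [0, 0, -12, 0], [0, 0, -12, 0], [0, 0, -12, 0], [0, 0, -10, 0], [0, 0, -6, 0]], "fingers": 17.8}}

```text
clock: 16.83
tool_pos: [0.5298, 0.3264, 0.0188]
orientation: [179.9, -0.0, -73.7]
force: [-0.7, 1.0, 0.3]
opening: 0.0178
```

Call:
{"op": "jog_arm", "data": {"commands": [[0, 0, -4, 0], [0, 0, -3, 0], [0, 0, -2, 0], [0, 0, -1, 0], [0, 0, 0, 0], [0, 0, 0, 0], [0, 0, 0, 0], [0, 0, 0, 0], [0, 0, 0, 0], [0, 0, 0, 0]]}}

```text
clock: 17.67
tool_pos: [0.5303, 0.327, 0.0109]
orientation: [-180.0, 0.0, -73.7]
force: [-2.4, 1.9, 3.9]
opening: 0.0181
```

Run:
```python
from h import *
s2=snap('scene','s11'); o=get_obs(); print(o['clock'],o['tool_pos'],o['orientation'],o['force'],o['opening'])
crop('s11',250,200,450,350,4,'c20')
```

```text
17.7167 [0.53028306 0.32702003 0.01087511] [-1.79968791e+02  1.87214301e-02 -7.37366916e+01] [-1.91154258  1.69945814  4.83826306] 0.017794893216655287
```

View pics/c20.png

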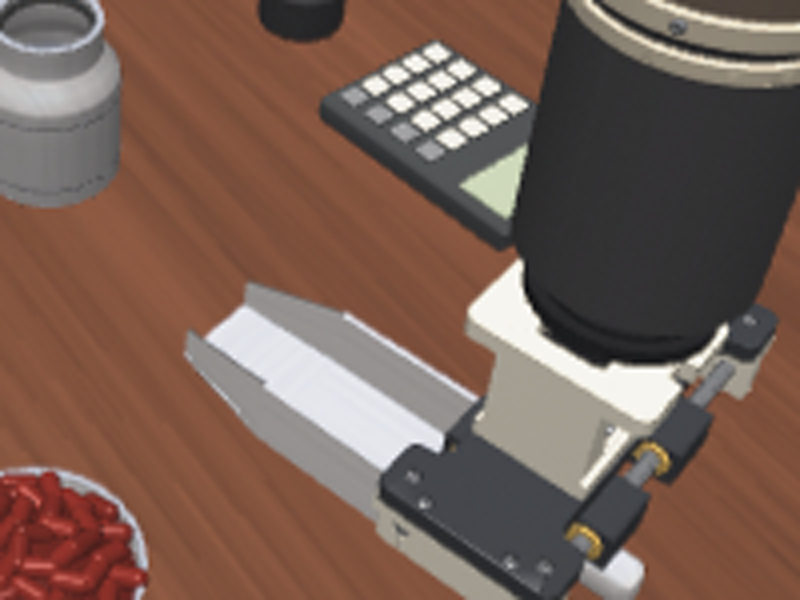

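Call:
{"op": "jog_arm", "data": {"commands": [[0, 0, 0, 0], [0, 0, 0, 0], [0, 0, 0, 0], [0, 0, 0, 0], [0, 0, 0, 0], [0, 0, 0, 0], [0, 0, 5, 0], [0, 0, 12, 0], [0, 0, 20, 0], [0, 0, 28, 0]], "fingers": 86}}

```text
clock: 18.55
tool_pos: [0.5292, 0.3258, 0.0753]
orientation: [179.8, -0.1, -73.8]
force: [0.0, 0.6, -0.2]
opening: 0.0787
```

Call:
{"op": "jog_arm", "data": {"commands": [[0, 0, 36, 0], [1, -4, 36, 0], [3, -12, 30, 0], [5, -22, 18, -2], [6, -28, 6, -3], [7, -32, 0, -4], [7, -32, 0, -4], [7, -32, 0, -4], [7, -32, 0, -4], [7, -32, 0, -4]]}}

```text
clock: 19.38
tool_pos: [0.5802, 0.0992, 0.2032]
orientation: [-179.9, 0.0, -98.9]
force: [1.1, 0.6, 0.0]
opening: 0.0858
```

Call:
{"op": "jog_arm", "data": {"commands": [[7, -32, 0, -4], [7, -32, 0, -4], [7, -32, 0, -4], [7, -32, 0, -4], [7, -32, 0, -3], [7, -32, 0, -3], [7, -32, 0, -2], [7, -32, 0, 0], [7, -28, 0, 0], [2, -16, 0, 0]]}}

```text
clock: 20.22
tool_pos: [0.6455, -0.2022, 0.2026]
orientation: [-179.9, -0.0, -122.8]
force: [-0.0, -0.1, 0.8]
opening: 0.0862
```

Run:
```python
from h import *
s2=snap('scene','s12'); s=snap('top','t12'); o=get_obs(); print(o['clock'],o['tool_pos'],o['orientation'],o['force'],o['opening'])
K=np.array([215,0,0])
crop('t12',30,120,430,330,2,'c21'); crop('s12',160,130,440,350,2.8,'c22')
```

```text
20.3167 [ 0.64492683 -0.201806    0.20205326] [-1.79985840e+02 -1.17165585e-02 -1.22913965e+02] [-0.34239065 -0.52868742  0.69466077] 0.08598430520060765
```

View pics/c21.png

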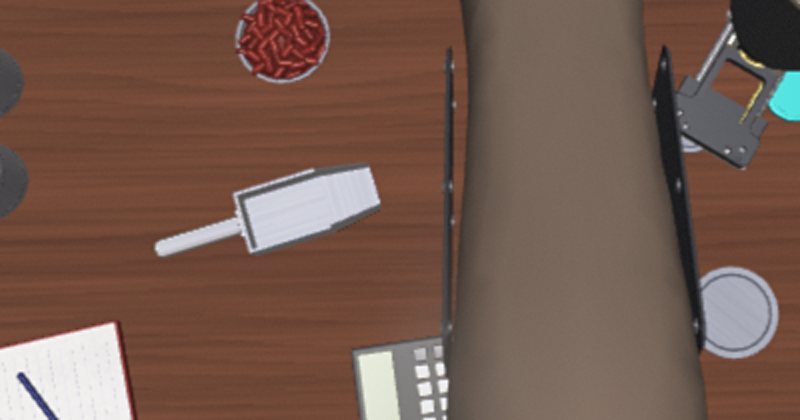

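View pics/c22.png

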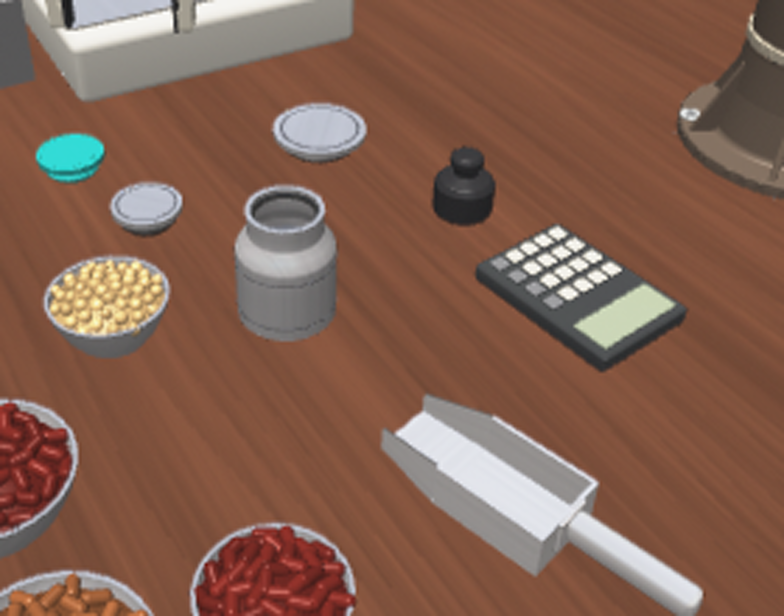

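The scoop is flat and empty, and there are no stray nuts anywhere. The candidates for the fitting lid, in the first top view, are (374,181) steel 66.8 mm, (427,165) turquoise 67 mm and (396,276) steel 97 mm. The steel 66 mm one at (374,181) fits, and the enlarged crop c2 confirmed it. I'll descend on it.

Call:
{"op": "jog_arm", "data": {"commands": [[0, 1, -10, 0], [0, 0, -18, 0], [0, 0, -24, 0], [0, 0, -24, 0], [0, 0, -24, 0], [0, 0, -22, 0], [0, 0, -18, 0], [0, 0, -12, 0], [0, 0, -8, 0], [0, 0, 0, 0]], "fingers": 87.6}}

```text
clock: 21.15
tool_pos: [0.6442, -0.1973, 0.04]
orientation: [179.9, -0.1, -122.7]
force: [-0.0, 0.4, -0.5]
opening: 0.0878
```

Run:
```python
from h import *
s2=snap('scene','s13'); s=snap('top','t13'); o=get_obs(); print(o['clock'],o['tool_pos'],o['orientation'],o['force'],o['opening'])
crop('s13',170,150,270,230,7,'c23')
```

```text
21.25 [ 0.64561618 -0.19790358  0.04225911] [-1.79958596e+02  1.03748419e-02 -1.22701465e+02] [0.03642542 0.73014107 1.42910995] 0.08771266658908694
```

View pics/c23.png

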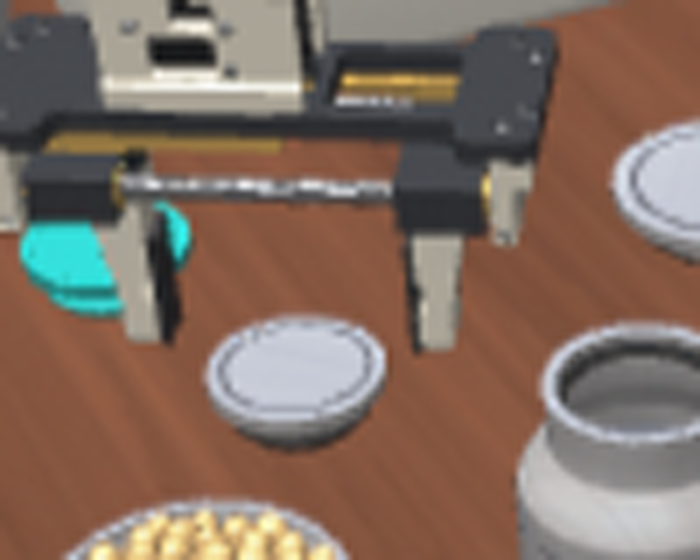

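Call:
{"op": "jog_arm", "data": {"commands": [[0, -1, -6, 0], [0, 0, -8, 0], [0, 0, -8, 0], [0, 0, -6, 0], [0, 0, -4, 0], [0, 0, -3, 0], [0, 0, 0, 0], [0, 0, 0, 0], [0, 0, 0, 0], [0, 0, 0, 0]]}}

```text
clock: 22.08
tool_pos: [0.6454, -0.1993, 0.0069]
orientation: [-180.0, 0.0, -122.7]
force: [0.4, 0.0, 0.1]
opening: 0.0875
```

Call:
{"op": "jog_arm", "data": {"commands": [[0, 0, 0, 0], [0, 0, 0, 0], [0, 0, 0, 0], [0, 0, 0, 0], [0, 0, 0, 0], [0, 0, 0, 0], [0, 0, 0, 0], [0, 0, 0, 0], [0, 0, 0, 0], [0, 0, 0, 0]], "fingers": 20}}

```text
clock: 22.92
tool_pos: [0.6452, -0.1992, 0.0067]
orientation: [-180.0, 0.0, -122.7]
force: [-1.0, 0.3, 1.4]
opening: 0.065
```

Run:
```python
from h import *
s2=snap('scene','s14'); s=snap('top','t14'); o=get_obs(); print(o['clock'],o['tool_pos'],o['orientation'],o['force'],o['opening'])
crop('s14',170,150,270,230,7,'c24')
```

```text
23.0167 [ 0.64515567 -0.19923976  0.00666224] [-1.79994634e+02  3.19380613e-03 -1.22743752e+02] [-0.62365071  1.29502658  2.33133186] 0.06463864425024095
```

View pics/c24.png

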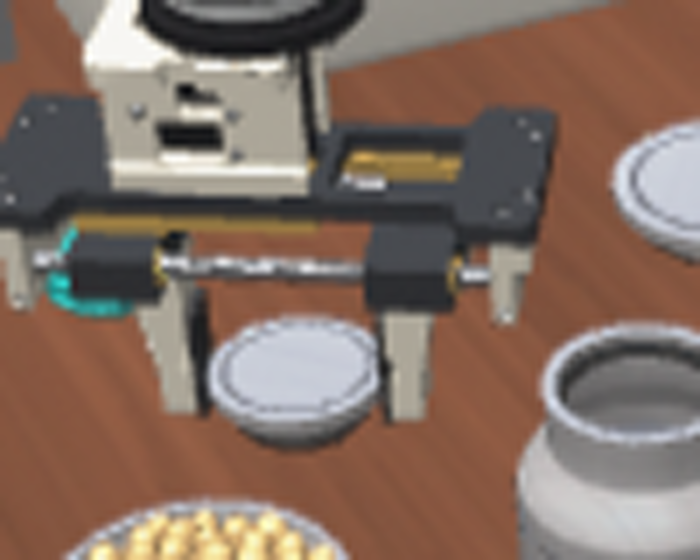

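Call:
{"op": "jog_arm", "data": {"commands": [[0, 0, 2, 0], [0, 0, 6, 0], [0, 0, 12, 0], [0, 0, 18, 0], [0, 0, 20, 0], [0, 0, 20, 0], [0, 0, 20, 0], [0, 0, 18, 0], [-3, 10, 10, 0], [-5, 17, 5, 0]]}}

```text
clock: 23.85
tool_pos: [0.638, -0.173, 0.1403]
orientation: [-179.8, 0.1, -122.8]
force: [0.1, 1.1, -0.7]
opening: 0.065
```

Call:
{"op": "jog_arm", "data": {"commands": [[-6, 20, 0, 0], [-7, 22, 0, 0], [-7, 22, 0, 0], [-7, 22, 0, 0], [-7, 20, 0, 0], [-5, 17, 0, 0], [-4, 12, 0, 0], [-2, 7, 0, 0], [-1, 3, 0, 0], [0, 0, 0, 0]]}}

```text
clock: 24.68
tool_pos: [0.5911, -0.0269, 0.1378]
orientation: [-180.0, 0.0, -122.7]
force: [0.3, -0.3, -0.6]
opening: 0.0646
```

Run:
```python
from h import *
s2=snap('scene','s15'); s=snap('top','t15'); o=get_obs(); print(o['clock'],o['tool_pos'],o['orientation'],o['force'],o['opening'])
crop('s15',220,150,310,240,6.5,'c25'); crop('t15',260,160,340,240,7,'c26')
```

```text
24.7833 [ 0.59126442 -0.02770741  0.13756192] [-1.79998679e+02 -7.31653764e-03 -1.22759397e+02] [-0.18592956 -0.729662   -0.46853856] 0.06440744515652096
```

View pics/c25.png

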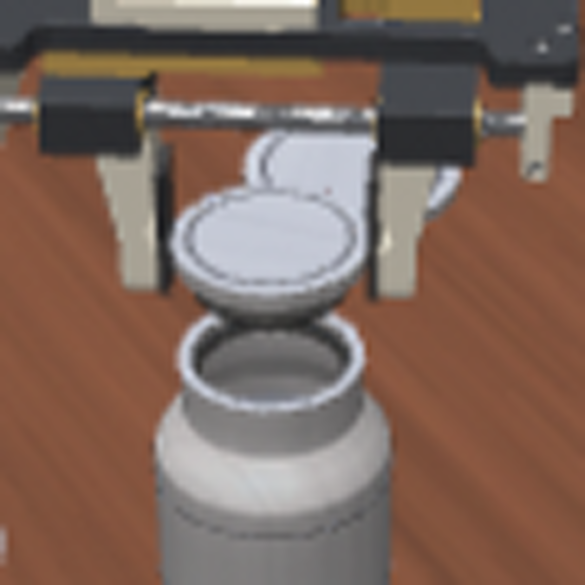

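View pics/c26.png

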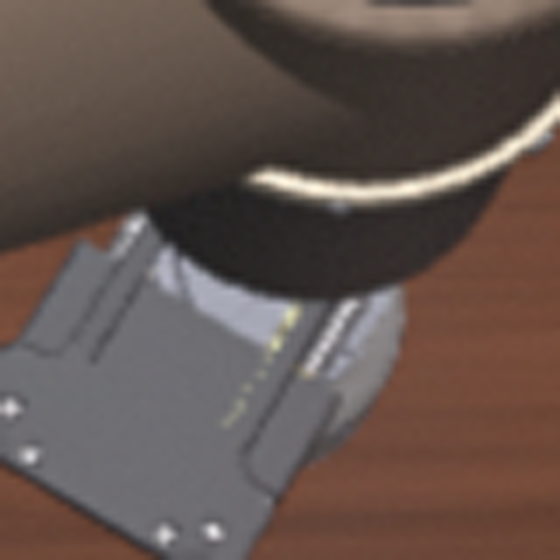

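```bash
cat > ov.py <<'E'
from h import *
import sys
def ov(fn,x0,y0,w,h,k,circs,out):
    s=load(fn); im=cv2.resize(cv2.imread('pics/%s.png'%fn)[y0:y0+h,x0:x0+w],None,fx=k,fy=k,interpolation=cv2.INTER_CUBIC)
    for cx,cy,z,r,col in circs:
        P=np.array([(proj(s,[cx+r*np.cos(t),cy+r*np.sin(t),z])-[x0,y0]+.5)*k-.5 for t in np.arange(0,6.29,.1)])
        cv2.polylines(im,[np.round(P*16).astype(np.int32)],False,col,1,cv2.LINE_AA,4)
    cv2.imwrite('pics/%s.png'%out,im)
E
python3 - <<'E'
from ov import *
ov('s15',235,170,55,50,12,[(.5913,-.0277,.154,.033,(0,255,0)),(.5915,-.0260,.105,.031,(0,0,255))],'o15')
ov('s12',235,170,55,60,10,[(.5915,-.0260,.105,.031,(0,0,255))],'o12')
ov('s13',190,185,40,40,14,[(.6455,-.1980,.023,.033,(0,255,0))],'o13')
E
```

View pics/o15.png

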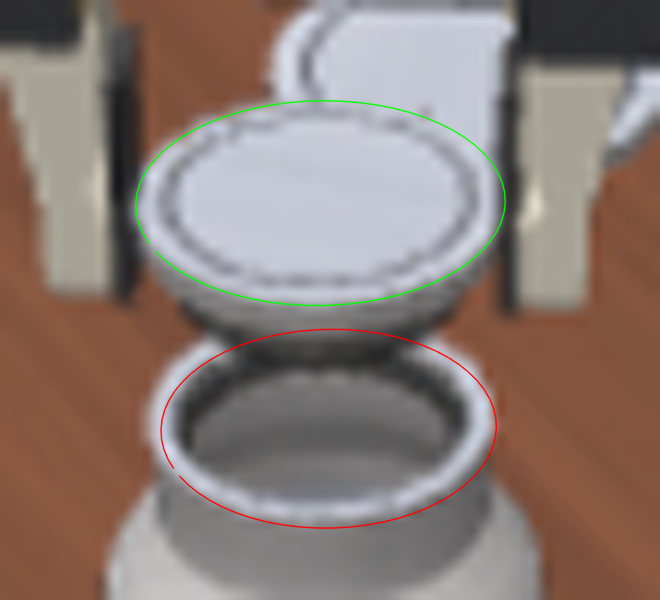

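View pics/o13.png

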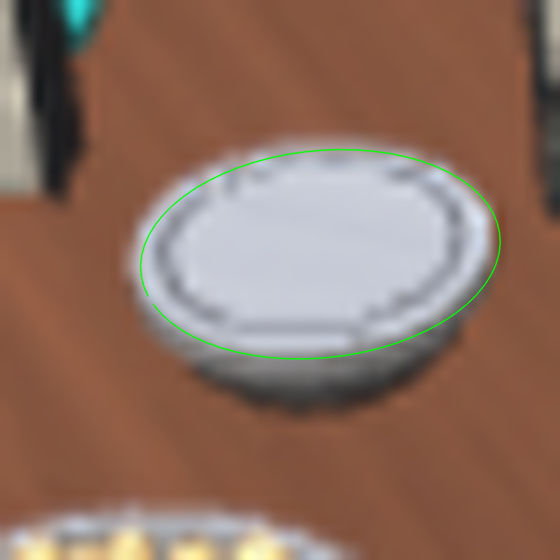

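Call:
{"op": "jog_arm", "data": {"commands": [[0.5, 1, -2, 0], [0, 0, -4, 0], [0, 0, -5, 0], [0, 0, -5, 0], [0, 0, -4, 0], [0, 0, -4, 0], [0, 0, -3, 0], [0, 0, -2, 0], [0, 0, 0, 0], [0, 0, 0, 0]]}}

```text
clock: 25.62
tool_pos: [0.5917, -0.0262, 0.1085]
orientation: [-180.0, -0.0, -122.7]
force: [0.7, -0.4, 0.1]
opening: 0.0644
```

Run:
```python
from ov import *
s2=snap('scene','s16'); o=get_obs(); print(o['clock'],o['tool_pos'],o['orientation'],o['force'],o['moment'],o['opening'])
x,y,z=o['tool_pos']
ov('s16',235,170,55,50,12,[(x,y,z+.0163,.033,(0,255,0))],'o16')
```

```text
25.6667 [ 0.59177301 -0.02620836  0.10870765] [-1.79987577e+02  5.62919916e-03 -1.22735217e+02] [-0.25023762  0.65728459 -0.5793588 ] [0.05356759 0.05333293 0.00731163] 0.06491059976057488
```

View pics/o16.png

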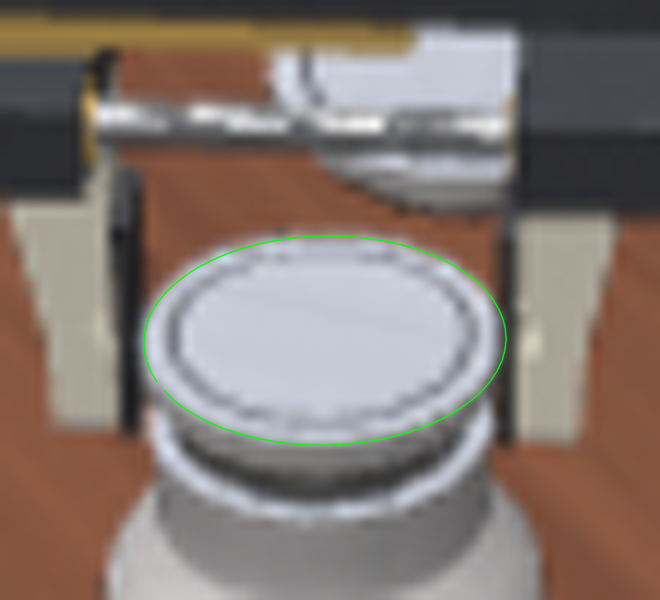

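Call:
{"op": "jog_arm", "data": {"commands": [[0, 0, -1, 0], [0, 0, -1, 0], [0, 0, -1, 0], [0, 0, -1, 0], [0, 0, -1, 0], [0, 0, 0, 0], [0, 0, 0, 0], [0, 0, 0, 0], [0, 0, 0, 0], [0, 0, 0, 0]]}}

```text
clock: 26.5
tool_pos: [0.5917, -0.0263, 0.1036]
orientation: [-180.0, -0.0, -122.7]
force: [0.7, -1.9, 2.2]
opening: 0.0649
```

Run:
```python
from ov import *
s2=snap('scene','s17'); o=get_obs(); print(o['clock'],o['tool_pos'],o['orientation'],o['force'],o['moment'],o['opening'])
x,y,z=o['tool_pos']
ov('s17',235,170,55,50,12,[(x,y,z+.0163,.033,(0,255,0))],'o17')
```

```text
26.55 [ 0.5917046  -0.02629696  0.10361839] [-1.79993125e+02  1.39107582e-03 -1.22744911e+02] [-0.54720885 -2.85849949  1.62567101] [-7.81789021e-01  2.93854186e-02 -9.58776451e-05] 0.06481505204848563
```

View pics/o17.png

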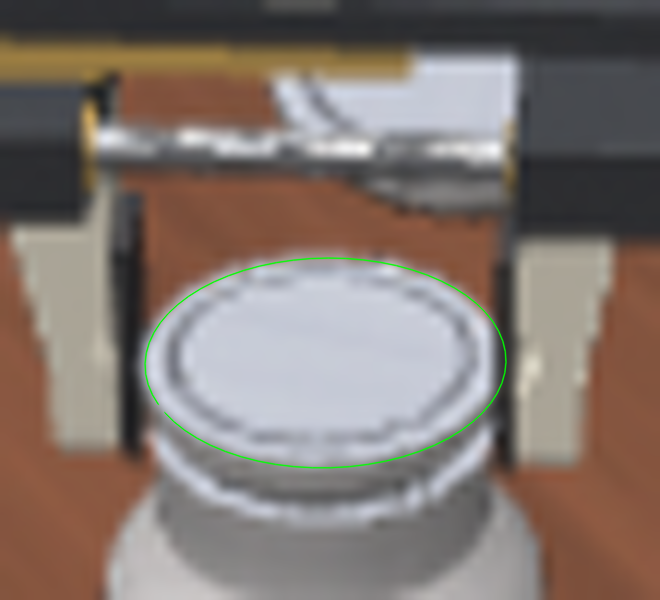

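Contact at about 2 N. The side force of −2.9 N in y says the lid sits about 1 mm too far in +y, so I'll correct that.

Call:
{"op": "jog_arm", "data": {"commands": [[0, -0.5, 0, 0], [0, -0.5, 0, 0], [0, 0, 0, 0], [0, 0, 0, 0], [0, 0, 0, 0], [0, 0, 0, 0], [0, 0, 0, 0], [0, 0, 0, 0], [0, 0, 0, 0], [0, 0, 0, 0]]}}

```text
clock: 27.38
tool_pos: [0.5916, -0.0272, 0.1035]
orientation: [180.0, -0.0, -122.7]
force: [-1.1, -1.3, 1.0]
opening: 0.065
```

Run:
```python
from ov import *
o=get_obs(); print(o['clock'],o['tool_pos'],o['force'],o['moment'],o['opening'])
```

```text
27.3833 [ 0.59158591 -0.02722251  0.10351757] [-1.07984559 -1.28453327  0.95085203] [-0.45756593  0.1843433  -0.02130295] 0.06497276308161408
```

Call:
{"op": "jog_arm", "data": {"commands": [[-0.3, -0.7, 0, 0], [0, 0, 0, 0], [0, 0, 0, 0], [0, 0, 0, 0], [0, 0, 0, 0], [0, 0, 0, 0], [0, 0, 0, 0], [0, 0, 0, 0], [0, 0, 0, 0], [0, 0, 0, 0]]}}

```text
clock: 28.22
tool_pos: [0.5913, -0.0279, 0.1035]
orientation: [180.0, 0.0, -122.7]
force: [0.1, -0.0, -0.4]
opening: 0.0648
```

Call:
{"op": "jog_arm", "data": {"commands": [[0, 0, 0, 0], [0, 0, 0, 0], [0, 0, 0, 0], [0, 0, 0, 0], [0, 0, 0, 0], [0, 0, 2, 0], [0, 0, 6, 0], [0, 0, 10, 0], [0, 0, 12, 0], [0, 0, 10, 0]], "fingers": 86}}

```text
clock: 29.05
tool_pos: [0.5918, -0.0279, 0.1453]
orientation: [-179.9, 0.0, -122.7]
force: [0.3, -0.5, -0.2]
opening: 0.0858
```

Run:
```python
from ov import *
s2=snap('scene','s18'); o=get_obs(); print(o['clock'],o['tool_pos'],o['orientation'],o['force'],o['moment'],o['opening'])
ov('s18',230,165,60,60,10,[(.591,-.028,.120,.033,(0,255,0))],'o18')
```

```text
29.1 [ 0.59290442 -0.0278801   0.14741039] [-1.79805081e+02  1.43294341e-01 -1.22711273e+02] [1.353412   0.35420278 2.1771513 ] [ 0.02385415 -0.15338712  0.01297712] 0.08570415325339209
```

View pics/o18.png

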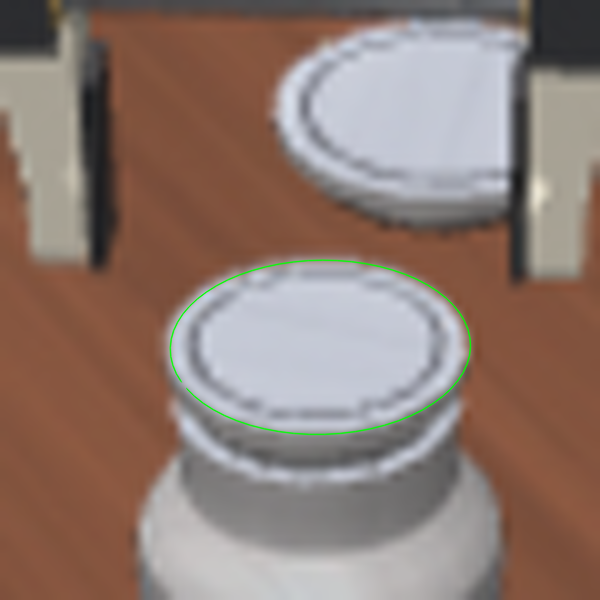

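Call:
{"op": "jog_arm", "data": {"commands": [[0, -0.5, 0, 0], [0, 0, 0, 0], [0, 0, 0, 0], [0, 0, 0, 0], [0, 0, 0, 0], [0, 0, 0, 0], [0, 0, 0, 0], [0, 0, 0, 0], [0, 0, 0, 0], [0, 0, 0, 0]], "fingers": 0}}

```text
clock: 29.93
tool_pos: [0.5914, -0.0284, 0.1435]
orientation: [180.0, -0.0, -122.7]
force: [-0.3, -0.8, -0.1]
opening: 0.0247
```

Call:
{"op": "jog_arm", "data": {"commands": [[0, 0, 0, 0], [0, 0, 0, 0], [0, 0, 0, 0], [0, 0, 0, 0], [0, 0, -4, 0], [0, 0, -5, 0], [0, 0, -5, 0], [0, 0, -3, 0], [0, 0, -2, 0], [0, 0, 0, 0]]}}

```text
clock: 30.77
tool_pos: [0.5909, -0.0286, 0.1238]
orientation: [179.9, -0.1, -122.8]
force: [-0.1, -0.9, -0.9]
opening: 0.0004
```

Run:
```python
from ov import *
s2=snap('scene','s19'); s=snap('top','t19'); o=get_obs(); print(o['clock'],o['tool_pos'],o['orientation'],o['force'],o['moment'],o['opening'])
x,y,z=o['tool_pos']
ov('s19',230,165,60,60,10,[(x,y,.120,.003,(0,255,0)),(x,y,z,.003,(0,0,255))],'o19')
```

```text
30.8667 [ 0.59134219 -0.02848495  0.12445713] [ 1.79994659e+02 -1.48860100e-02 -1.22739073e+02] [ 0.92382632 -0.35577865 -0.45874383] [0.07572738 0.00889445 0.01022944] 0.0002970909784165395
```

View pics/o19.png

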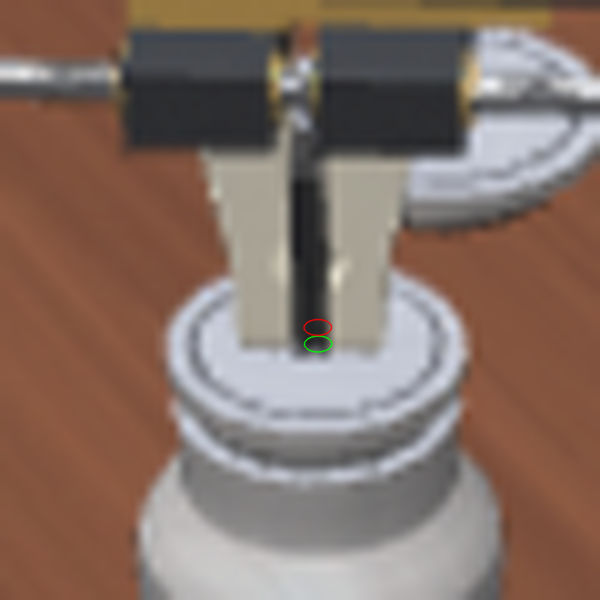

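Call:
{"op": "jog_arm", "data": {"commands": [[0, 0, -2, 0], [0, 0, -2, 0], [0, 0, -1, 0], [0, 0, -1, 0], [0, 0, -1, 0], [0, 0, -1, 0], [0, 0, 0, 0], [0, 0, 0, 0], [0, 0, 0, 0], [0, 0, 0, 0]]}}

```text
clock: 31.7
tool_pos: [0.5917, -0.0284, 0.1168]
orientation: [-180.0, 0.0, -122.7]
force: [0.3, 0.8, 4.1]
opening: 0.0003
```

Call:
{"op": "jog_arm", "data": {"commands": [[0, 0, -1, 0], [0, 0, -1, 0], [0, 0, -1, 0], [0, 0, -1, 0], [0, 0, -1, 0], [0, 0, 0, 0], [0, 0, 0, 0], [0, 0, 0, 0], [0, 0, 0, 0], [0, 0, 0, 0]]}}

```text
clock: 32.53
tool_pos: [0.5909, -0.0286, 0.1123]
orientation: [180.0, -0.0, -122.7]
force: [-5.1, 1.3, 10.1]
opening: 0.0004
```

Run:
```python
from ov import *
s2=snap('scene','s20'); o=get_obs(); print(o['clock'],o['tool_pos'],o['orientation'],o['force'],o['moment'],o['opening'])
ov('s20',230,165,60,60,10,[(.591,-.028,.112,.033,(0,255,0))],'o20')
```

```text
32.5833 [ 0.59089545 -0.02855604  0.1123225 ] [ 1.79987217e+02 -2.76719065e-02 -1.22728085e+02] [-4.6752292   0.80992922  9.73881069] [ 0.4313611   1.73367459 -0.07023944] 0.00024743778458272765
```

View pics/o20.png

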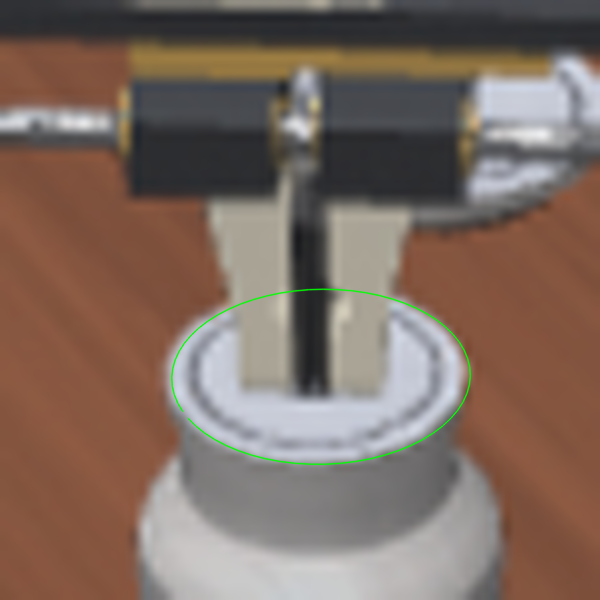

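Call:
{"op": "jog_arm", "data": {"commands": [[0, 0, -0.7, 0], [0, 0, 0, 0], [0, 0, 0, 0], [0, 0, 1, 0], [0, 0, 2, 0], [0, 0, 6, 0], [0, 0, 12, 0], [0, 0, 20, 0], [0, 0, 25, 0], [0, 0, 25, 0]]}}

```text
clock: 33.42
tool_pos: [0.5908, -0.0286, 0.2024]
orientation: [179.9, -0.1, -122.7]
force: [0.8, 0.4, 0.5]
opening: 0.0004
```

Call:
{"op": "jog_arm", "data": {"commands": [[0, 0, 20, 0], [0, -10, 15, 0], [0, -20, 10, 0], [-5, -30, 5, 0], [-5, -35, 0, 0], [-5, -35, 0, 0], [-5, -35, 0, 0], [-5, -35, 0, 0], [-5, -30, 0, 0], [-5, -30, 0, 0]]}}

```text
clock: 34.25
tool_pos: [0.5557, -0.2901, 0.2518]
orientation: [180.0, -0.0, -122.8]
force: [1.2, 0.6, -0.3]
opening: 0.0004
```

Call:
{"op": "jog_arm", "data": {"commands": [[0, -25, 0, 0], [0, -25, 0, 0], [0, -20, 0, 0], [0, -15, 0, 0], [0, -10, 0, 0], [0, -5, 0, 0], [0, 0, 0, 0], [0, 0, 0, 0], [0, 0, 0, 0], [0, 0, 0, 0]]}}

```text
clock: 35.08
tool_pos: [0.5566, -0.3876, 0.2522]
orientation: [-180.0, 0.0, -122.7]
force: [-0.4, 0.2, 0.5]
opening: 0.0004
```

Run:
```python
from ov import *
s2=snap('scene','s21'); s=snap('top','t21'); o=get_obs(); print(o['clock'],o['tool_pos'],o['force'])
ov('s21',230,165,60,60,10,[(.591,-.0282,.112,.033,(0,255,0))],'o21')
ov('t21',270,170,60,60,10,[(.591,-.0282,.112,.033,(0,255,0))],'o22')
a=cv2.imread('pics/top0.png'); d=cv2.absdiff(a,cv2.imread('pics/t21.png')).max(2)>40
cv2.imwrite('pics/c30.png',np.vstack([cv2.imread('pics/t21.png')[100:400],cv2.cvtColor(d.astype(np.uint8)*255,cv2.COLOR_GRAY2BGR)[100:400]]))
```

```text
35.1833 [ 0.55657086 -0.38772128  0.25218747] [-0.20909972 -0.30502208  1.20759198]
```

View pics/o21.png

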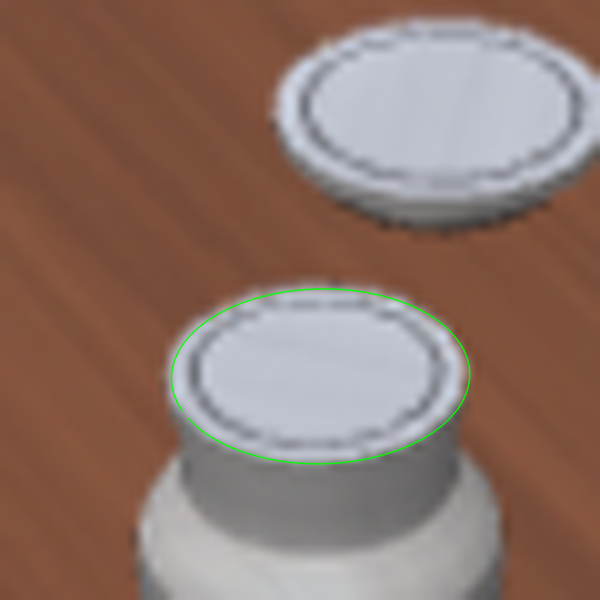

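View pics/o22.png

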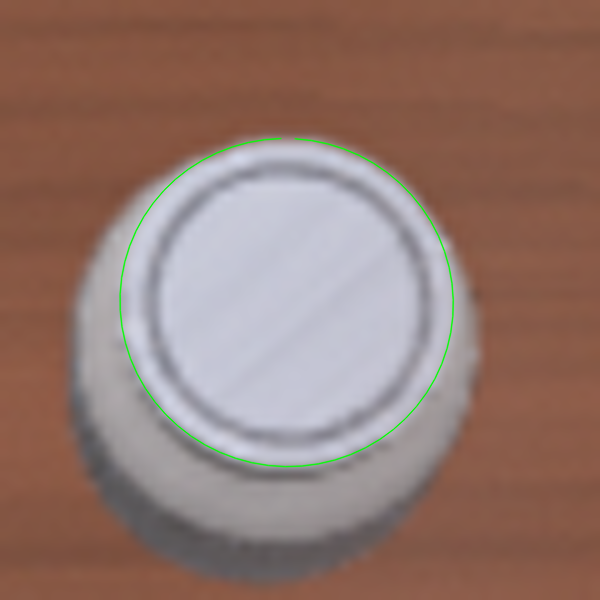

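View pics/c30.png

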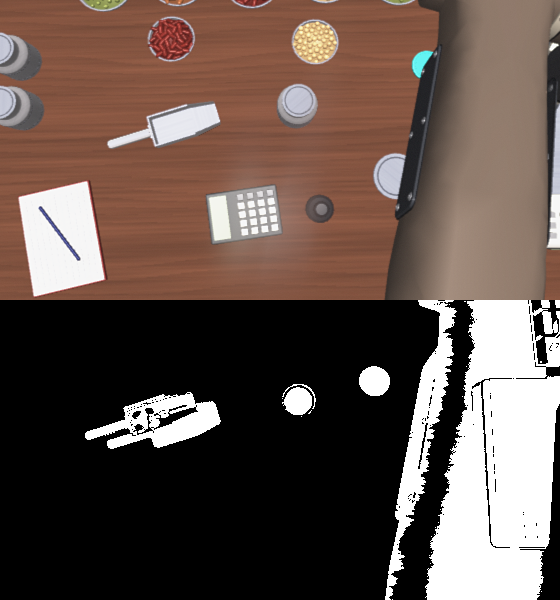

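View pics/s21.png

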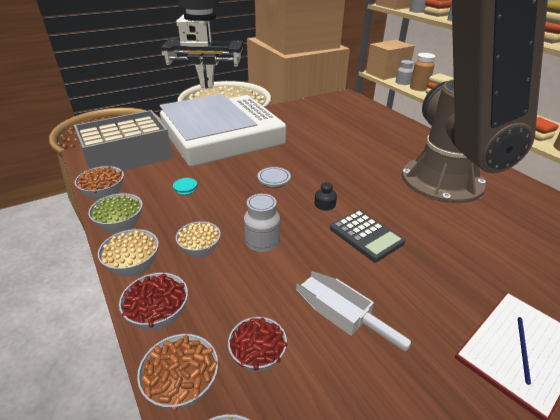

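Both views show the lid level and home at z = 0.112, the scoop flat, the counter free of strays and nothing else moved. Handing in.

```bash
python3 -c "
from h import *
o=get_obs();print(o['clock'],o['force'],o['qvel'].round(2));print(close_job())"
```

```text
35.1833 [-0.20909972 -0.30502208  1.20759198] [-0.21  0.11  0.19  0.05 -0.04  0.15]
the job is handed in; nothing more can be done
None
```

I poured the nutmegs, set the scoop down, fitted and pressed the lid, and handed the job in at 35 s. No verdict was reported.

**What I did:** I carried the scoop level, rested its spout on the canister rim, and loosened the grip so it could pivot. Raising the hand slowly to about 27° poured all five nutmegs. I then laid the scoop flat and empty on the counter. I placed the 66 mm steel lid on the seal, nudging it until the side force was gone, and pressed it home at the centre with about 10 N.

**Last checks:**
- **Lid:** both cameras show it level, with no gap and its top at about 112 mm. It is centred to within about 1 mm.
- **Canister:** it is upright where it stood at the start.
- **Scoop:** it is flat and empty.
- **Other things:** everything the cameras could see is where it started. In the last top view the arm covers part of the big lid and the turquoise lid, but the scene view shows both in place.
- **Robot:** it is clear of everything.

**What I could not confirm:** the nutmegs never showed inside the canister; its visible interior looked the same before and after pouring. I conclude they are inside because none were left in the scoop or on the counter. The two cameras also disagreed by 2–3 mm on absolute positions, so I used force readings and relative overlays to fit the lid.

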